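# Fill the clip-top jar with walnuts through the funnel and clamp it shut

### The arm

A 7-joint arm with a two-finger parallel gripper is mounted at the origin on a cart in front of the work surface, level with it; the furniture and walls round the work are solid. World frame = base frame: x ahead of the robot, y to its left, z up, the work surface at z = 0. Lengths are in m, angles in rad, forces in N, time in s.
With the tool pointing down it reaches from about 0.4 to 0.925 m from the base axis. Payload 5.6 kg.
Tool frame: the origin (TCP) lies at the very end of the fingers, on their centre line; the grasp point (between the pads) lies behind it (r.hold_point_z is the z of the grasp point in the tool frame, in m); z points along the fingers, y is the line along which they close (so a half turn about z gives the same grasp; the last joint's range is limited). The gripper opens to 85 mm and grips with 20 to 120 N. Pads are 22 mm wide; open, the fingers measure 114 mm over their backs; the gripper's body (76 mm by 85 mm) begins 54 mm behind the grasp point. The pads swing forward as they close: fully open they stand 13 mm farther back than shut.
Start: joints at [1.215, 0.468, -0.012, 1.603, 0.006, 1.071, -0.056], TCP at [0.2, -0.618, 0.231] pointing down, gripper open.
Joint ranges: [-2.53, 2.53], [-0.31, 2.02], [-1.57, 1.55], [0.28, 2.44], [-1.29, 4.43], [0.15, 1.84], [-2.92, 2.92]. Speed limits (rad/s): [2.57, 2.57, 3.14, 3.14, 3.14, 3.14, 3.14].

### API

Orientations are given as a unit quaternion [w, x, y, z].
In Python, from bench import telemetry, eyes, order, r gives the robot as it stands.
- The arm moves only by the shell command python3 -m jog 'ROWS'. ROWS is text: rows parted by semicolons, each of 7 numbers parted by spaces: the shift along the tool's x, y, z scaled (see below), then the turn, a rotation vector about the tool's x, y, z scaled (see below), then the opening, from 0 (shut) to 1 (fully open). A call has 1 to 12 rows; each row shifts and turns the commanded pose from where the row before left it, along the tool's axes as they then stand; what a row does not reach is not made up. The controller multiplies each number of a shift by 0.1 m and each number of a turn by 0.5 rad. A row lasts 1/12 s, in which the tool goes at most 41.7 mm and 7.16 degrees, less where a joint would pass 70% of its speed; a pose out of reach is approached as far as the arm can. A call with a number of a shift or a turn outside -1 to 1 is refused whole. A call with a gripper value outside its range is refused whole. The fingers move at their own pace and stop on an object; the grip force is fixed at half the most. Time passes only in rows, so rows that do not move let the fingers close. It gives the time, the measured TCP pose, the force, the opening and the grip force at its end, in the units of the state.
- telemetry.sense(): the state, without advancing time (a new reading comes with each control period).
- eyes.capture(name): name is "side" or "top"; returns (picture, depth): 384x512x3 uint8, red, green, blue; 384x512 float32, m along the optical axis (not along the pixel's ray), 0 where there is no reading.
- eyes.camera_model(name): a dict with "vfov" (degrees; the focal length in pixels is half the picture's height over the tangent of half this angle, whatever the lens; pixels are square), "cx", "cy" (the principal point, pixels), "k1" (the pictures are not rectified: a ray, as slopes to the right and down, at radius r is drawn at 1 + k1 r^2 times it, then the intrinsics apply), "R" (3x3) and "t" (3): a world point X has camera coordinates R X + t. Camera axes: x right, y down, z forward; pixel columns grow to the right and rows downward; lengths in m; the calibration is good to about 2 mm. A picture is of the moment at which its call begins. camera_model takes no time and is no camera call.
- order.job_done(): hands the job in; it is judged then, once.
Trained networks look in the newest picture that a camera, given by its name, has taken for a name from the list of things; names that differ only in an ending like _2 or _b are one class to them, and where a whole thing is asked for, a point or a joint stands for the part that bears it (a point fixed in the world has none). Each returns a list of dicts, best first, with "p" (0 to 1); they miss things now and then, are a little off and sometimes report something else, mostly with a low value. They report only what shows in the picture. A call takes as long as a camera call. They do not tell look-alikes from the thing itself.
- eyes.look_for(thing, camera): "location" ([x, y, z] in m, in the coordinates of the camera as it stood for that picture, good to about 4 mm: the middle of the surface that is visible of it).
- eyes.silhouettes(thing, camera): "region" (384x512 bool, what is visible of it).
- eyes.landmark_of(thing, camera): "location" ([x, y, z] in m, in the coordinates of the camera as it stood for that picture, good to about 4 mm: a listed point, or the origin of a listed thing).
The state is a dict: "t": time; "qpos": joint angles; "qd": joint speeds; "joint_efforts": joint torques, N m; "position": TCP position; "tool_rot": TCP orientation; "ft_force": force on the tool from outside, world axes, zero at the start; "torque": the same for the moment, N m; "finger_gap": finger opening in m; "grip_force": force on a finger pad.
Only numpy, scipy, OpenCV 4.12 (cv2) and the standard library are available. Lean on these libraries where they do the work, as an engineer would, in place of code of your own. Each camera call takes 0.05 s, during which the arm holds its last target. There are 200 camera calls.

### The job

Put the walnuts away in the glass jar: stand the funnel in the jar's mouth, pour all six walnuts from the scoop through it without taking hold of the nuts, then put scoop and funnel back down on the worktop away from the jar, the scoop the right way up. Close the jar with the white stopper, its groove in line with the bar of the wire bail, and swing the bail up over it until it snaps into the groove. Keep the jar standing and leave the other things where they are.

Things in the scene. Friction and masses are not known exactly. Their poses are not given: they have to be found in the camera images.
- jar: clear glass jar, loose, 1.5 kg, 120 mm tall: body 100 mm wide to z 70, shoulder to z 85, neck 79 mm outside, 69 mm inside, z 85 to the rim at 120; floor 6 mm thick. Origin: centre of its underside, z up. The bail's hinge line is parallel to its y axis at z 94, x 0; the open bail hangs on its -x side
- bail (a joint): angle of the wire bail on the jar's neck (it stays where it is left): 0 = upright over the mouth, closed; grows as it leans to the jar's -x side, up to 1.75; open at the start. Its bar is 66 mm from the hinge line; the sprung wire stretches up to 9 mm (1 N per mm) to ride out over the stopper's ridge (4 mm)
- bail_bar (a point): middle of the bail's straight bar: a freely turning round wooden sleeve, 9 mm thick, parallel to the jar's y axis, 84 mm long; its side arms (6 mm wire) stand 50 mm either side. Pinched about 33 mm from its middle, it ends beside the stopper's boss, 32 mm above the flange, with room for the fingers
- stopper: white porcelain stopper, 160 g, z up, origin under its plug's middle. Plug 64 mm wide, z 0-10; flange 78 mm wide, z 10-18 (on the jar's rim the origin is 110 mm above the jar's). Boss 60 (x) by 36 mm (y), to z 49: grip it across y. Its top slopes up from both x ends to ridges at x -8 and 8 (z 49); between them along y runs the groove for the bail's bar (10 mm wide, floor z 46)
- funnel: wide metal jar funnel, 120 g, standing on its spout. Origin: centre of the spout's lower end, z up. Spout 61 mm outside, 56 mm inside, z 0-32; then a cone to 128 mm wide at z 70; rim 132 mm wide at z 80. In the jar it hangs by the cone with its origin about 85 mm above the jar's. Black handle along its +x
- funnel_grip (a point): grip point in the funnel's handle, 94 mm from its axis at z 72; the handle is a bar 14 mm wide (in funnel y), 14 mm tall, from 64 to 116 mm out
- scoop: metal kitchen scoop, 130 g, holding the walnuts, on its flat floor. Origin: underside below the middle of the trough; +x is its open pouring end, z up. Trough x -52 to 56, 82 mm wide and 40 mm tall at the back, sides falling to 15 mm and narrowing to 58 mm at the lip
- scoop_grip (a point): grip point in the scoop's black handle: scoop x -85, z 30; the handle is a flat-sided bar 16 mm wide (in scoop y), 20 mm tall, x -149 to -51
- scoop_lip (a point): middle of the scoop's pouring lip: scoop x 56, z 7; the nuts roll out over it when the scoop is tipped forward by about 45 degrees
- walnut0: whole walnut, 26 mm, 12 g; origin at its middle; it starts in the scoop
- walnut1: whole walnut, 26 mm, 12 g; origin at its middle; it starts in the scoop
- walnut2: whole walnut, 26 mm, 12 g; origin at its middle; it starts in the scoop
- walnut3: whole walnut, 26 mm, 12 g; origin at its middle; it starts in the scoop
- walnut4: whole walnut, 26 mm, 12 g; origin at its middle; it starts in the scoop
- walnut5: whole walnut, 26 mm, 12 g; origin at its middle; it starts in the scoop
- bouillon: canister 59 mm wide, 128 mm tall, with dark cap; bystander; origin under its middle
- mug: white mug with handle, 83 mm wide, 86 mm tall; bystander; origin under its middle
- tuna_tin: flat tin, 86 mm wide, 40 mm tall; bystander; origin under its middle
- pepper_jar: spice jar with black cap, 49 mm wide, 118 mm tall; bystander; origin under its middle
Things that resemble listed ones, but are neither listed nor needed, are in the scene too. Several things look just like the stopper: the one meant starts nearest to the robot's base.

How it is judged:
On the way, in this order (a step that is already met when the one before it is completed fails the run):
1. the funnel stands in the jar's mouth (horizontal distance between funnel and jar below 0.012 m and z of funnel in the frame of jar between 0.075 and 0.098 m and angle between funnel's own z axis and vertical below 0.2 rad), for 0.2 s.
2. all six walnuts are in the jar while the funnel still stands in it (all of step 1 and horizontal distance between each of walnut0, walnut1, walnut2, walnut3, walnut4, walnut5 and jar below 0.046 m and z of walnut0 in the frame of jar between 0 and 0.108 m and z of walnut1 in the frame of jar between 0 and 0.108 m and z of walnut2 in the frame of jar between 0 and 0.108 m and z of walnut3 in the frame of jar between 0 and 0.108 m and z of walnut4 in the frame of jar between 0 and 0.108 m and z of walnut5 in the frame of jar between 0 and 0.108 m), for 0.2 s.
3. the funnel is off the jar and down on the worktop (horizontal distance between funnel and jar above 0.1 m and height (world z) of funnel below 0.095 m and linear speed of funnel below 0.03 m/s), for 0.1 s.
4. the stopper sits in the jar's mouth (horizontal distance between stopper and jar below 0.008 m and z of stopper in the frame of jar between 0.105 and 0.114 m and angle between the z axis of stopper and the z axis of jar, either way round below 0.06 rad), for 0.2 s.
At the end, for the whole second after the job is handed in: Six walnuts in the jar; stopper in its mouth (8 mm, flat on the rim within 4 mm and 0.06 rad); bail in its groove (within 0.09 rad of 0); jar upright; scoop upright on the worktop, 90 mm or more from the jar's axis; funnel down, 100 mm or more from it; all at rest (all of step 3 and all of step 4 and horizontal distance between each of walnut0, walnut1, walnut2, walnut3, walnut4, walnut5 and jar below 0.046 m and z of walnut0 in the frame of jar between 0 and 0.108 m and z of walnut1 in the frame of jar between 0 and 0.108 m and z of walnut2 in the frame of jar between 0 and 0.108 m and z of walnut3 in the frame of jar between 0 and 0.108 m and z of walnut4 in the frame of jar between 0 and 0.108 m and z of walnut5 in the frame of jar between 0 and 0.108 m and value of joint bail between -0.09 and 0.09 rad and angle between jar's own z axis and vertical below 0.05 rad and height (world z) of jar below 0.01 m and linear speed of each of jar, scoop below 0.03 m/s and height (world z) of scoop below 0.03 m and angle between scoop's own z axis and vertical below 0.2 rad and horizontal distance between scoop and jar above 0.09 m); the robot touches nothing.
It fails at once if the jar is tipped by more than 0.3 rad (angle between jar's own z axis and vertical above 0.3 rad).
It fails at once if the jar is lifted from the worktop (height (world z) of jar above 0.03 m).
It fails at once if the fingers grip or press a walnut (contact force between the fingers and walnut0 above 3 N or contact force between the fingers and walnut1 above 3 N or contact force between the fingers and walnut2 above 3 N or contact force between the fingers and walnut3 above 3 N or contact force between the fingers and walnut4 above 3 N or contact force between the fingers and walnut5 above 3 N).
It fails at once if a bystander is moved by more than 30 mm (distance of any of bouillon, mug, tuna_tin, pepper_jar from where it was at the start of the episode above 0.03 m).
It also fails if it takes over 72 s, if anything falls off the work surface, if the arm or the gripper's body presses on something with over 40 N, if the wrist force passes 120 N, or if a joint passes its speed limit or range.

## Working session

There is one attempt and no reset: what is moved stays moved. The work goes in short steps, Python scripts to look and compute and a shell command to move; the robot and the scene stay as the last step left them, time stands still between calls to the robot, and variables do not carry over. Pictures are saved under pics/ and viewed, at most 10 in all, crops included, and the job is handed in when it is done.

```bash
ls; mkdir -p pics; cat > h.py <<'E'
import numpy as np, cv2
from bench import telemetry, eyes, order, r
from scipy.spatial.transform import Rotation as Ro
def toworld(cam,p):
    m=eyes.camera_model(cam); return np.array(m["R"]).T@(np.array(p)-np.array(m["t"]))
def cloud(cam,d):
    m=eyes.camera_model(cam); h,w=d.shape; f=h/2/np.tan(np.radians(m["vfov"])/2)
    v,u=np.mgrid[:h,:w]; K=np.array([[f,0,m["cx"]],[0,f,m["cy"]],[0,0,1]])
    x=(u-m["cx"])/f; y=(v-m["cy"])/f; xd,yd=x.copy(),y.copy()
    for _ in range(15):
        s=1+m["k1"]*(x*x+y*y); x=xd/s; y=yd/s
    P=np.stack([x*d,y*d,d],-1); return (P-np.array(m["t"]))@np.array(m["R"])
def pix(cam,X):
    m=eyes.camera_model(cam); c=np.array(m["R"])@np.array(X)+np.array(m["t"]); x,y=c[0]/c[2],c[1]/c[2]
    s=1+m["k1"]*(x*x+y*y); f=192/np.tan(np.radians(m["vfov"])/2); return np.array([m["cx"]+f*x*s,m["cy"]+f*y*s]).round().astype(int)
def quat(q): return Ro.from_quat([q[1],q[2],q[3],q[0]])
def lm(cam,names):
    for n in names:
        try: print(cam,n,[(round(e["p"],2),toworld(cam,e["location"]).round(3).tolist(),pix(cam,toworld(cam,e["location"])).tolist()) for e in eyes.landmark_of(n,cam) if e["p"]>.2][:6])
        except Exception as ex: print(n,ex)
E
cat > s.py <<'E'
from h import *
a,d=eyes.capture("top"); b,e=eyes.capture("side")
cv2.imwrite("pics/top0.png",a[...,::-1]); cv2.imwrite("pics/side0.png",b[...,::-1]); np.savez("d0",top=d,side=e)
for c in ("top","side"): lm(c,["jar","bail_bar","stopper","funnel","funnel_grip","scoop","scoop_grip","scoop_lip","bouillon","mug","tuna_tin","pepper_jar"])
print(telemetry.sense(),r.hold_point_z)
for c in("top","side"): m=eyes.camera_model(c);print(-np.array(m["R"]).T@np.array(m["t"]),m["vfov"],m["k1"])
E
python3 s.py
```

```text
pics
top jar [(0.85, [0.535, 0.157, -0.002], [270, 207])]
top bail_bar [(0.58, [0.482, 0.151, 0.126], [272, 224])]
top stopper [(0.79, [0.44, -0.015, 0.0], [327, 239]), (0.65, [0.337, 0.438, -0.001], [173, 273])]
top funnel [(0.59, [0.652, -0.016, -0.001], [327, 168]), (0.5, [0.493, 0.369, 0.018], [197, 220])]
top funnel_grip [(0.93, [0.642, -0.111, 0.071], [365, 168])]
top scoop [(0.73, [0.49, 0.369, 0.019], [197, 221]), (0.62, [0.521, 0.359, -0.004], [202, 211])]
top scoop_grip [(0.9, [0.437, 0.355, 0.027], [201, 239])]
top scoop_lip [(0.89, [0.573, 0.355, 0.006], [203, 193])]
top bouillon [(0.78, [0.792, 0.046, -0.002], [307, 123])]
top mug [(0.79, [0.785, 0.163, 0.001], [268, 124])]
top tuna_tin [(0.66, [0.639, 0.454, 0.002], [171, 171]), (0.34, [0.543, 0.467, -0.0], [165, 203])]
top pepper_jar [(0.58, [0.547, 0.471, -0.001], [164, 202]), (0.39, [0.48, 0.152, 0.124], [272, 224])]
side jar [(0.61, [0.54, 0.159, 0.0], [243, 227]), (0.37, [0.524, 0.352, 0.003], [233, 192])]
side bail_bar [(0.63, [0.476, 0.146, 0.127], [222, 198]), (0.27, [0.539, 0.158, 0.0], [243, 227])]
side stoppe
[... 902 characters left out ...]
113756, -0.00114473, -0.00024928,
       -0.00168864,  0.00059275]), 'joint_efforts': array([-4.91019855e-04, -5.32223189e+01,  2.14376219e-02, -2.51621836e+01,
        1.14759116e-02,  1.24759968e-03,  2.07780920e-05]), 'position': array([ 0.19998981, -0.61848632,  0.2312957 ]), 'tool_rot': array([ 2.23717603e-05,  9.87799860e-01,  1.55728728e-01, -6.33622208e-06]), 'ft_force': array([-0.60268559,  0.17021492, -0.04060671]), 'torque': array([ 0.00978416, -0.00115297,  0.0279445 ]), 'grip_force': 0.0, 'finger_gap': 0.0855485379475089} -0.0187
[0.45125467 0.18451    1.25848804] 48.766265564058465 -0.007164350766731734
[ 0.44239423 -0.84746571  0.85927212] 50.57442512379979 0.03702207444345534
```

View pics/top0.png

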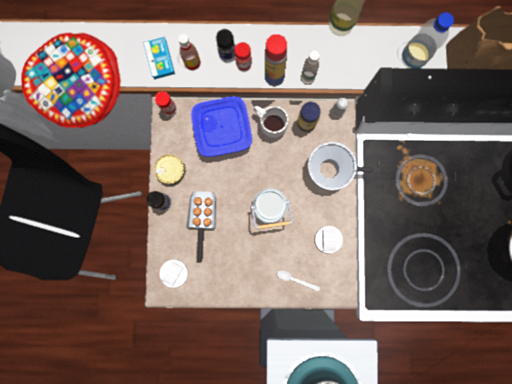

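View pics/side0.png

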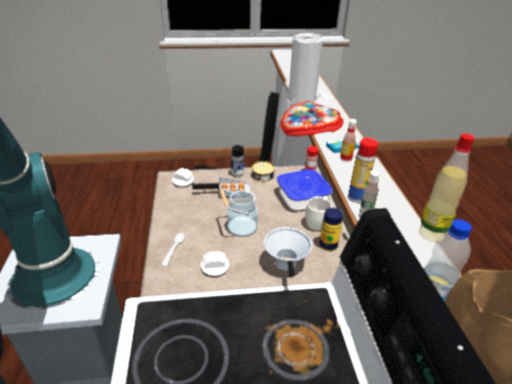

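Top picture: jar (270,207), funnel (330,167) with its handle toward the stove, scoop with nuts (202,211). There are two stopper look-alikes, at (327,239) and (173,273). The first is 0.44 m from the base and the second 0.55 m, so (327,239) is the one meant. The side picture agrees: (215,265) is meant, (183,178) is the decoy. I'll confirm this in a crop and refine the yaws.

```bash
cat > s2.py <<'E'
from h import *
print([x for x in dir(r) if x[0]!="_"])
z=np.load("d0.npz"); a=cv2.imread("pics/top0.png"); P=cloud("top",z["top"])
def crop(u,v,s): return cv2.resize(a[v-s:v+s,u-s:u+s],(400,400),interpolation=cv2.INTER_CUBIC)
cv2.imwrite("pics/crop1.png",np.hstack([crop(327,239,25),crop(270,211,32)]))
def rect(u,v,s,lo,hi,n):
    p=P[v-s:v+s,u-s:u+s].reshape(-1,3); p=p[(p[:,2]>lo)&(p[:,2]<hi)]
    if len(p)<5: print(n,len(p));return
    c,wh,an=cv2.minAreaRect((p[:,:2]*1000).astype(np.float32)); print(n,len(p),np.round(c,1),np.round(wh,1),an,p[:,2].max().round(3),np.median(p,0).round(4))
rect(327,239,20,.030,.06,"boss"); rect(327,239,22,.006,.06,"stopper")
rect(197,238,22,.015,.06,"scoophandle");rect(365,170,12,.05,.1,"funhandle"); rect(330,167,30,.065,.1,"fun rim")
# bar by colour
hsv=cv2.cvtColor(a,cv2.COLOR_BGR2HSV); w=hsv[215:240,245:300]; m=(w[...,1]>130)&(w[...,0]<22)&(w[...,2]>120)
q=P[215:240,245:300][m]; print("bar",m.sum(),q[:,2].round(3)[:20]); q=q[(q[:,2]>.1)&(q[:,2]<.15)]
print(np.argwhere(m).mean(0)+[215,245]); print(q.mean(0),np.linalg.svd(q-q.mean(0),full_matrices=False)[2][0],q.min(0),q.max(0))
rect(270,205,22,.105,.15,"jar rim")
print("stove",P[180,375],P[168,420], P[168,360:372,2].round(3),P[168,360:372,1].round(3))
for i in range(3):
  for c in ("top","side"):
    eyes.capture(c); lm(c,["jar","bail_bar","stopper","funnel"])
E
python3 s2.py
```

```text
['PlanningError', 'hold_point_z']
boss 284 [441.5 -14.6] [57.5 37.5] 0.21006222069263458 0.052 [ 0.4414 -0.014   0.0441]
stopper 568 [444.1 -11.4] [86.2 76.1] 49.47264099121094 0.052 [ 0.4414 -0.011   0.0266]
scoophandle 388 [442.8 356.8] [123.5  80.9] 0.13017655909061432 0.045 [0.4694 0.3586 0.0361]
funhandle 132 [ 643.9 -102.6] [54.9 52. ] 89.24713134765625 0.084 [ 0.6398 -0.0939  0.0772]
fun rim 558 [648.5 -15.4] [132.9 135.1] 27.892396926879883 0.085 [ 0.6534 -0.0333  0.0747]
bar 0 []
[nan nan]s2.py:15: RuntimeWarning: Mean of empty slice.
  print(np.argwhere(m).mean(0)+[215,245]); print(q.mean(0),np.linalg.svd(q-q.mean(0),full_matrices=False)[2][0],q.min(0),q.max(0))
  ret = um.true_divide(
Traceback (most recent call last):
  File "s2.py", line 15, in <module>
    print(np.argwhere(m).mean(0)+[215,245]); print(q.mean(0),np.linalg.svd(q-q.mean(0),full_matrices=False)[2][0],q.min(0),q.max(0))
                                                             ~~~~~~~~~~~~~~~~~~~~~~~~~~~~~~~~~~~~~~~~~~~~~~~~~^^^
IndexError: index 0 is out of bounds for axis 0 with size 0
```

View pics/crop1.png

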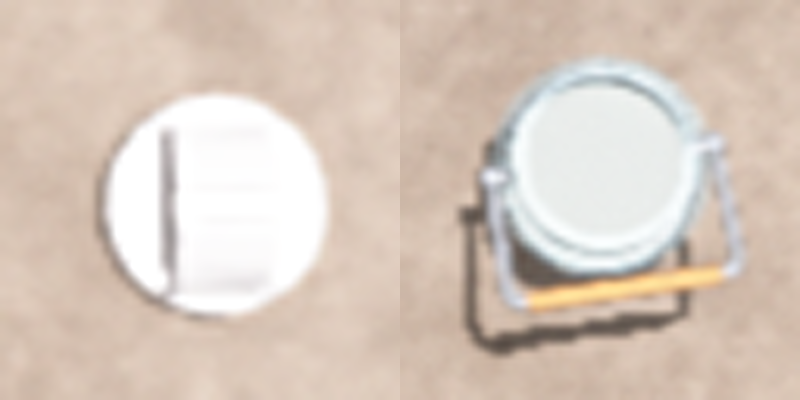

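The crop shows the stopper at left, a white disc with its raised boss long along world x and the groove across it, so yaw is about 0. At right is the jar with its bar from (257,227) to (290,222), so jar yaw is about 0.15. I'll go with the stopper at (327,239).

```bash
cat > s3.py <<'E'
from h import *
z=np.load("d0.npz"); P=cloud("top",z["top"])
def rect(sl,lo,hi,n):
    p=P[sl].reshape(-1,3); p=p[(p[:,2]>lo)&(p[:,2]<hi)]
    if len(p)<5: print(n,len(p));return
    c,wh,an=cv2.minAreaRect((p[:,:2]*1000).astype(np.float32)); print(n,len(p),np.round(c,1),np.round(wh,1),round(an,1),p[:,2].max().round(3),np.median(p,0).round(4))
s_=np.s_
rect(s_[230:265,190:212],.02,.06,"scoophandle");rect(s_[160:180,356:376],.06,.1,"funhandle")
rect(s_[190:222,250:290],.105,.15,"jar rim");rect(s_[220:230,258:291],.105,.15,"bar")
print("stove",P[180,375],P[168,420]); print(P[168,356:374].round(3).tolist())
A={}
for i in range(3):
  for c in ("top","side"):
    eyes.capture(c)
    for n in ["jar","bail_bar","stopper","funnel"]:
      L=[e for e in eyes.landmark_of(n,c)]
      if L: A.setdefault((c,n),[]).append(toworld(c,L[0]["location"]).round(4).tolist())
for k in A: print(k,A[k])
E
python3 s3.py
```

```text
scoophandle 197 [419.7 358.5] [16.4 88.8] 88.6 0.045 [0.4182 0.3579 0.0393]
funhandle 87 [ 639.5 -106.9] [46.1 14.9] 84.9 0.082 [ 0.6393 -0.107   0.0763]
jar rim 210 [530.7 156.4] [ 84.1 100.9] 0.4 0.126 [0.5267 0.1596 0.1185]
bar 112 [479.4 146.8] [ 9.8 88.2] 10.1 0.136 [0.4781 0.1474 0.1299]
stove [ 0.61808406 -0.15806904  0.00379875] [ 0.65556038 -0.29354471  0.00543313]
[[0.641, -0.084, 0.08], [0.642, -0.088, 0.076], [0.642, -0.09, 0.079], [0.642, -0.094, 0.075], [0.642, -0.096, 0.079], [0.642, -0.099, 0.076], [0.642, -0.101, 0.079], [0.641, -0.103, 0.082], [0.642, -0.107, 0.079], [0.642, -0.11, 0.077], [0.642, -0.113, 0.078], [0.642, -0.116, 0.076], [0.643, -0.12, 0.074], [0.642, -0.122, 0.077], [0.642, -0.124, 0.078], [0.642, -0.127, 0.076], [0.655, -0.15, 0.002], [0.654, -0.152, 0.004]]
('top', 'jar') [[0.536, 0.1572, -0.0007], [0.5345, 0.1555, 0.0003], [0.5342, 0.1555, -0.0011]]
('top', 'bail_bar') [[0.4817, 0.1498, 0.1253], [0.4807, 0.1538, 0.1261], [0.4796, 0.1497, 0.1244]]
('top', 'stopper') [[0.4378, -0.0135, -0.0014], [0.343, 0.4331, -0.0004], [0.4398, -0.0114, -0.0007]]
('top', 'funnel') [[0.5206, 0.3587, -0.0024], [0.6513, -0.0146, -0.0036], [0.6531, -0.0184, -0.0]]
('side', 'jar') [[0.5382, 0.1603, -0.0014], [0.5369, 0.1552, 0.0045], [0.5404, 0.1557, 0.0017]]
('side', 'bail_bar') [[0.4782, 0.1465, 0.1278], [0.4744, 0.1462, 0.1264], [0.4776, 0.1476, 0.1285]]
('side', 'stopper') [[0.4408, -0.0159, 0.0043], [0.4433, -0.0154, 0.0038], [0.4422, -0.0137, 0.0066]]
('side', 'funnel') [[0.6489, -0.0171, 0.0051], [0.6436, -0.0153, 0.0004], [0.6482, -0.0171, 0.0057]]
```

```bash
python3 -m jog '0 0 0 0 0 -.25 1;0 0 -.1 0 0 -.25 1'
```

```text
t: 2.97
position: [0.1997, -0.6173, 0.2393]
tool_rot: [-0.002, 0.96, 0.281, -0.0]
ft_force: [0.0, -0.3, -0.6]
finger_gap: 0.0853
grip_force: 0.0
```

```bash
cat > plan.py <<'E'
import sys
from h import *
def tool(yaw,tilt=0,az=0):
    """tool down with tool x at yaw; then tilted by rotating about horizontal axis (az+90deg) by tilt: fingers lean toward -az for +tilt"""
    R=Ro.from_matrix(np.array([[np.cos(yaw),np.sin(yaw),0],[np.sin(yaw),-np.cos(yaw),0],[0,0,-1]]).T)
    return Ro.from_rotvec(tilt*np.array([-np.sin(az),np.cos(az),0]))*R
def plan(targets,start=None,step=.040,ang=.12):
    """targets: list of (tcp pos, Rotation); prints the rows for the tool's axes"""
    if start is None:
        s=telemetry.sense(); p=np.array(s["position"]); R=quat(s["tool_rot"])
    else: p,R=start
    for T in targets:
        q,Q=np.array(T[0]),T[1]; st=T[2] if len(T)>2 else step
        w=(R.inv()*Q).as_rotvec(); n=max(1,int(np.ceil(max(np.linalg.norm(q-p)/st,np.linalg.norm(w)/ang))))
        out=[]
        for i in range(n):
            tp=p+(q-p)/(n-i); w=(R.inv()*Q).as_rotvec()/(n-i)
            a=np.round(R.inv().apply(tp-p)/.1,2); b=np.round(w/.5,2)
            p=p+R.apply(a*.1); R=R*Ro.from_rotvec(b*.5); out.append(" ".join("%g"%(x+0) for x in [*a,*b]))
        print(n,"->",p.round(3)); 
        k=0
        while k<n:   # group repeats
            j=k
            while j<n and out[j]==out[k]: j+=1
            print("  x%d  %s"%(j-k,out[k])); k=j
    return p,R
E
cat > a.py <<'E'
from plan import *
R=tool(1.488)
plan([((.641,-.108,.15),R),((.641,-.108,.053),R)])
E
python3 a.py
```

```text
17 -> [ 0.641 -0.108  0.15 ]
  x1  0.38 -0.11 0.05 0 0 -0.11
  x1  0.39 -0.09 0.05 0 0 -0.11
  x1  0.39 -0.07 0.05 0 0 -0.11
  x1  0.39 -0.05 0.05 0 0 -0.11
  x1  0.4 -0.03 0.05 0 0 -0.11
  x1  0.4 0 0.05 0 0 -0.11
  x1  0.4 0.02 0.05 0 0 -0.11
  x1  0.39 0.04 0.06 0 0 -0.11
  x1  0.39 0.06 0.05 0 0 -0.11
  x1  0.39 0.08 0.06 0 0 -0.11
  x1  0.38 0.1 0.05 0 0 -0.11
  x1  0.38 0.12 0.06 0 0 -0.1
  x1  0.37 0.14 0.05 0 0 -0.11
  x1  0.36 0.16 0.06 0 0 -0.1
  x1  0.35 0.18 0.05 0 0 -0.11
  x1  0.34 0.2 0.06 0 0 -0.1
  x1  0.33 0.22 0.05 0 -0.01 -0.11
3 -> [ 0.641 -0.108  0.053]
  x1  0 0 0.32 0 0 0
  x1  0 0 0.33 0 0 0
  x1  0 0 0.32 0 0 0
```

```bash
python3 -m jog '.38 -.11 .05 0 0 -.11 1;.39 -.09 .05 0 0 -.11 1;.39 -.07 .05 0 0 -.11 1;.39 -.05 .05 0 0 -.11 1;.40 -.03 .05 0 0 -.11 1;.4 0 .05 0 0 -.11 1;.4 .02 .05 0 0 -.11 1;.39 .04 .06 0 0 -.11 1;.39 .06 .05 0 0 -.11 1;.39 .08 .06 0 0 -.11 1;.38 .1 .05 0 0 -.11 1;.38 .12 .06 0 0 -.1 1' | head -3;
python3 -m jog '.37 .14 .05 0 0 -.11 1;.36 .16 .06 0 0 -.1 1;.35 .18 .05 0 0 -.11 1;.34 .2 .06 0 0 -.1 1;.33 .22 .05 0 0 -.11 1;0 0 0 0 0 0 1;0 0 0 0 0 0 1'; python3 a.py
```

```text
t: 3.97
position: [0.5154, -0.2594, 0.1784]
tool_rot: [0.0, 0.82, 0.573, 0.0]
t: 4.55
position: [0.6456, -0.109, 0.1505]
tool_rot: [-0.001, 0.736, 0.677, 0.0]
ft_force: [-0.2, -0.8, 0.1]
finger_gap: 0.0849
grip_force: 0.0
1 -> [ 0.641 -0.108  0.15 ]
  x1  0.01 -0.05 0.01 0 0 0
3 -> [ 0.641 -0.108  0.053]
  x2  0 0 0.32 0 0 0
  x1  -0.01 0 0.33 0 0 0
```

```bash
python3 -m jog '.01 -.05 .32 0 0 0 1;0 0 .32 0 0 0 1;0 0 .33 0 0 0 1;0 0 0 0 0 0 1;0 0 0 0 0 0 0;0 0 0 0 0 0 0;0 0 0 0 0 0 0;0 0 0 0 0 0 0;0 0 0 0 0 0 0;0 0 0 0 0 0 0;0 0 0 0 0 0 0'; python3 -m jog '0 0 -.3 0 0 0 0;0 0 -.4 0 0 0 0;0 0 -.4 0 0 0 0;0 0 -.4 0 0 0 0;0 0 0 0 0 0 0'
cat > b.py <<'E'
from h import *
a,d=eyes.capture("top"); b,e=eyes.capture("side"); import sys
cv2.imwrite("pics/%s.png"%sys.argv[1],np.hstack([a,b])[80:320,130:900,::-1] if len(sys.argv)<3 else np.hstack([a[100:300,130:380],b[130:330,130:380]])[...,::-1])
P=cloud("top",d); np.save("P",P)
s=telemetry.sense(); print(s["t"],s["position"],s["finger_gap"])
lm("top",["funnel","funnel_grip","jar"]);lm("side",["funnel","funnel_grip","jar"])
E
python3 b.py
```

```text
t: 5.47
position: [0.6405, -0.1114, 0.0553]
tool_rot: [0.001, 0.738, 0.675, 0.0]
ft_force: [-0.5, -1.5, 3.4]
finger_gap: 0.013
grip_force: 60.3
t: 5.88
position: [0.6446, -0.1109, 0.2135]
tool_rot: [0.006, 0.737, 0.675, 0.005]
ft_force: [1.3, 0.2, 0.2]
finger_gap: 0.013
grip_force: 59.8Traceback (most recent call last):
  File "b.py", line 3, in <module>
    cv2.imwrite("pics/%s.png"%sys.argv[1],np.hstack([a,b])[80:320,130:900,::-1] if len(sys.argv)<3 else np.hstack([a[100:300,130:380],b[130:330,130:380]])[...,::-1])
                              ~~~~~~~~^^^
IndexError: list index out of range
```

```bash
cat > f.py <<'E'
from h import *
from scipy.optimize import least_squares
def rim(zlo,zhi,cen,rad=.066,cam="top",img=None):
    a,d=eyes.capture(cam)
    P=cloud(cam,d); p=P[(P[...,2]>zlo)&(P[...,2]<zhi)]; rr=np.hypot(p[:,0]-cen[0],p[:,1]-cen[1]); p=p[abs(rr-rad)<.02]
    ang=np.arctan2(p[:,1]-cen[1],p[:,0]-cen[0])
    if img: cv2.imwrite("pics/%s.png"%img,a[...,::-1])
    return p,a
def circ(p,rad,f=.0015):
    s=least_squares(lambda c:np.hypot(p[:,0]-c[0],p[:,1]-c[1])-rad,p[:,:2].mean(0),loss="soft_l1",f_scale=f); return s.x, np.abs(s.fun).mean()
E
cat > c.py <<'E'
from f import *
s=telemetry.sense(); print(s["t"],s["position"],s["tool_rot"].round(3))
# rim outermost points near expected axis
c0=np.array(s["position"])[:2]+np.array([.008,.093]); h=s["position"][2]-.053+.08
p,a=rim(h-.012,h+.012,c0)
A=np.c_[p[:,:2]-c0,np.ones(len(p))]; k=np.linalg.lstsq(A,p[:,2],rcond=None)[0]; print(len(p),"plane",k,"rim h exp",h)
rr=np.hypot(*(p[:,:2]-c0).T); print(np.percentile(rr,[5,25,50,75,95])); print(circ(p,.064))
lm("top",["funnel","funnel_grip"]); eyes.capture("side"); lm("side",["funnel","funnel_grip"])
E
python3 c.py
```

```text
5.9833 [ 0.64079611 -0.11111957  0.20647038] [0.002 0.738 0.675 0.001]
473 plane [-0.00907372  0.00439077  0.22857465] rim h exp 0.23347037943528637
[0.05953099 0.06216408 0.06442481 0.06736117 0.07937721]
(array([ 0.64790313, -0.01578097]), np.float64(0.0032304838972870248))
top funnel [(0.87, [0.654, -0.016, 0.149], [336, 159]), (0.64, [0.519, 0.338, 0.014], [208, 211])]
top funnel_grip [(0.67, [0.64, -0.112, 0.222], [380, 160])]
side funnel [(0.63, [0.644, -0.016, 0.15], [287, 224])]
side funnel_grip [(0.94, [0.638, -0.114, 0.218], [294, 228])]
```

```bash
cat > j.py <<'E'
from f import *
for cam,sl in (("top",np.s_[185:225,248:292]),("side",np.s_[180:215,220:265])):
    P=cloud(cam,np.load("d0.npz")[cam])[sl]; p=P.reshape(-1,3); p=p[(p[:,2]>.110)&(p[:,2]<.128)]
    for c0 in ([.5365,.1565],[.534,.158]):
        q=p
        for rad in (.050,.045,.043): q=q[np.hypot(*(q[:,:2]-c0).T)<rad]
        g=q[np.hypot(*(q[:,:2]-c0).T)>.030]
        print(cam,len(q),len(g),"circle",circ(g,.037),"minenc",cv2.minEnclosingCircle((q[:,:2]*1000).astype(np.float32)), "med z",np.median(g[:,2]))
from plan import *
s=telemetry.sense(); R=quat(s["tool_rot"])
plan([((.5285,.061,.225),R),((.5285,.061,.145),R)])
E
python3 j.py
```

```text
top 171 171 circle (array([0.53475301, 0.15842734]), np.float64(0.001346461535430514)) minenc ((534.808349609375, 158.4385986328125), 39.106788635253906) med z 0.11903797808212895
top 171 171 circle (array([0.53475301, 0.15842734]), np.float64(0.001346461535430514)) minenc ((534.808349609375, 158.4385986328125), 39.106788635253906) med z 0.11903797808212895
side 198 197 circle (array([0.53655857, 0.15373571]), np.float64(0.0016719263140591626)) minenc ((537.309814453125, 155.64697265625), 42.23004150390625) med z 0.11803870822300748
side 186 177 circle (array([0.5360993 , 0.15410038]), np.float64(0.0015378407424995163)) minenc ((535.322021484375, 156.68731689453125), 41.71268081665039) med z 0.11811759521906363
6 -> [0.529 0.061 0.225]
  x3  0.27 -0.21 -0.04 0 0 0
  x1  0.27 -0.21 -0.03 0 0 0
  x1  0.27 -0.21 -0.04 0 0 0
  x1  0.27 -0.2 -0.03 0 0 0
2 -> [0.529 0.061 0.145]
  x2  0 0 0.4 0 0 0
```

```bash
python3 -m jog '.27 -.21 -.04 0 0 0 0;.27 -.21 -.04 0 0 0 0;.27 -.21 -.04 0 0 0 0;.27 -.21 -.03 0 0 0 0;.27 -.21 -.04 0 0 0 0;.28 -.21 -.03 0 0 0 0;0 0 0 0 0 0 0;0 0 0 0 0 0 0'
cat > k.py <<'E'
from plan import *
import sys
s=telemetry.sense(); R=tool(1.488); plan([(tuple(float(x) for x in sys.argv[1:4]),R)])
E
python3 k.py .528 .0625 .19; python3 c.py
```

```text
t: 6.95
position: [0.5277, 0.0646, 0.2262]
tool_rot: [-0.0, 0.736, 0.677, -0.0]
ft_force: [-0.1, 0.2, -1.6]
finger_gap: 0.013
grip_force: 59.8
1 -> [0.528 0.063 0.19 ]
  x1  -0.02 0 0.36 0 0 0
6.95 [0.52769311 0.06456798 0.22620146] [-0.     0.736  0.677 -0.   ]
425 plane [-0.00528127  0.0042677   0.24796259] rim h exp 0.2532014636909059
[0.0593999  0.06205666 0.06413734 0.06618518 0.06855806]
(array([0.5343155 , 0.16037622]), np.float64(0.0015065087291352144))
top funnel [(0.62, [0.539, 0.158, 0.174], [270, 201])]
top funnel_grip [(0.63, [0.531, 0.067, 0.24], [309, 202])]
side funnel [(0.81, [0.535, 0.158, 0.173], [242, 183])]
side funnel_grip [(0.74, [0.531, 0.056, 0.245], [243, 182])]
```

```bash
python3 -m jog '-.02 0 .3 0 0 0 0;0 0 .2 0 0 0 0;0 0 .15 0 0 0 0;0 0 .1 0 0 0 0;0 0 0 0 0 0 0;0 0 0 0 0 0 0'; python3 c.py
```

```text
t: 7.75
position: [0.5287, 0.0601, 0.1511]
tool_rot: [-0.0, 0.738, 0.675, -0.0]
ft_force: [-0.4, -0.5, -1.2]
finger_gap: 0.0129
grip_force: 59.8
7.75 [0.52868099 0.06014617 0.15109178] [-0.     0.738  0.675 -0.   ]
377 plane [-0.00413836 -0.00382712  0.17288907] rim h exp 0.17809178163001826
[0.05965577 0.06208497 0.06429519 0.06614584 0.0685752 ]
(array([0.53581258, 0.15601492]), np.float64(0.0015977887844091465))
top funnel [(0.89, [0.537, 0.157, 0.092], [270, 204])]
top funnel_grip [(0.76, [0.53, 0.059, 0.166], [309, 205])]
side funnel [(0.47, [0.536, 0.152, 0.102], [242, 203])]
side funnel_grip [(0.61, [0.54, 0.158, 0.001], [243, 226]), (0.57, [0.53, 0.055, 0.172], [243, 204]), (0.33, [0.475, 0.147, 0.129], [222, 198])]
```

```bash
python3 -m jog '.02 0 .06 0 0 0 0;0 0 .05 0 0 0 0;0 0 0 0 0 0 0;0 0 0 0 0 0 0;0 0 0 0 0 0 0'; python3 -m jog '0 0 0 0 0 0 1;0 0 0 0 0 0 1;0 0 0 0 0 0 1;0 0 0 0 0 0 1;0 0 0 0 0 0 1;0 0 -.2 0 0 0 1;0 0 -.35 0 0 0 1;0 0 -.4 0 0 0 1;0 0 -.4 0 0 0 1;0 0 0 0 0 0 1'; python3 b.py p1 1
cat > c2.py <<'E'
from f import *
p,a=rim(.15,.18,(.5355,.157)); c0=np.array([.5355,.157])
A=np.c_[p[:,:2]-c0,np.ones(len(p))]; print(np.linalg.lstsq(A,p[:,2],rcond=None)[0],circ(p,.064),np.percentile(p[:,2],[5,50,95]))
E
python3 c2.py
```

```text
t: 8.47
position: [0.5284, 0.0626, 0.14]
tool_rot: [-0.0, 0.737, 0.675, -0.0]
ft_force: [-0.3, 0.1, -0.8]
finger_gap: 0.0129
grip_force: 59.9
t: 9.3
position: [0.5328, 0.0637, 0.2833]
tool_rot: [0.004, 0.737, 0.675, 0.005]
ft_force: [1.7, 1.1, -0.7]
finger_gap: 0.0848
grip_force: 0.0
9.4 [0.52965774 0.06251636 0.27714668] 0.08594965404116854
top funnel [(0.81, [0.539, 0.159, 0.083], [270, 203])]
top funnel_grip [(0.88, [0.527, 0.063, 0.154], [307, 206])]
top jar [(0.84, [0.534, 0.157, -0.002], [269, 207]), (0.53, [0.572, 0.355, 0.008], [203, 193])]
side funnel [(0.74, [0.533, 0.159, 0.087], [241, 205])]
side funnel_grip [(0.68, [0.529, 0.061, 0.161], [243, 206])]
side jar [(0.62, [0.54, 0.159, 0.001], [243, 226])]
[ 0.00264892 -0.00606894  0.15865781] (array([0.53487483, 0.15799017]), np.float64(0.0032984799468003243)) [0.15077643 0.15975466 0.166084  ]
```

View pics/p1.png

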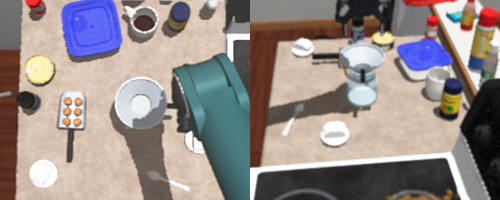

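The funnel now stands upright in the jar: rim at (140,103) in the crop, measured level and centred. Next is the scoop.

```bash
cat > d.py <<'E'
from plan import *
s=telemetry.sense(); p=np.array(s["position"]);R0=quat(s["tool_rot"])
R=tool(3.115,-.5,-.027); d=R.apply([0,0,1]); g=np.array([.435,.358,.0155])+np.array([.009,0,0])
plan([(g-.16*d+[0,0,.03],R),(g-.07*d,R),(g,R)])
E
python3 d.py
```

```text
15 -> [0.368 0.36  0.186]
  x1  0.19 -0.12 0.06 -0.05 -0.05 -0.21
  x1  0.2 -0.11 0.05 -0.05 -0.05 -0.21
  x1  0.21 -0.08 0.04 -0.05 -0.05 -0.21
  x1  0.22 -0.06 0.04 -0.06 -0.05 -0.21
  x1  0.23 -0.04 0.03 -0.05 -0.05 -0.21
  x1  0.23 -0.02 0.02 -0.06 -0.05 -0.21
  x1  0.23 0.01 0.02 -0.05 -0.05 -0.21
  x1  0.23 0.03 0.01 -0.06 -0.05 -0.21
  x1  0.23 0.05 0.01 -0.05 -0.05 -0.22
  x1  0.22 0.08 0 -0.05 -0.05 -0.22
  x1  0.21 0.1 0 -0.06 -0.06 -0.21
  x1  0.2 0.13 0 -0.05 -0.05 -0.22
  x1  0.18 0.15 0 -0.06 -0.05 -0.21
  x1  0.17 0.16 -0.01 -0.05 -0.06 -0.22
  x1  0.14 0.18 0 -0.06 -0.05 -0.21
3 -> [0.41  0.359 0.077]
  x2  0.05 0 0.39 0 0 0
  x1  0.05 0 0.38 0 0 0
2 -> [0.444 0.358 0.016]
  x1  0 0 0.35 0 0 0
  x1  -0.01 0 0.35 0 0 0
```

```bash
python3 -m jog '.19 -.12 .06 -.05 -.05 -.21 1;.2 -.11 .05 -.05 -.05 -.21 1;.21 -.08 .04 -.05 -.05 -.21 1;.22 -.06 .04 -.06 -.05 -.21 1;.23 -.04 .03 -.05 -.05 -.21 1;.23 -.02 .02 -.06 -.05 -.21 1;.23 .01 .02 -.05 -.05 -.21 1;.23 .03 .01 -.06 -.05 -.21 1;.23 .05 .01 -.05 -.05 -.22 1;.22 .08 0 -.05 -.05 -.22 1;.21 .1 0 -.06 -.06 -.21 1;.2 .13 0 -.05 -.05 -.22 1'|head -3;python3 -m jog '.18 .15 0 -.06 -.05 -.21 1;.17 .16 -.01 -.05 -.06 -.22 1;.14 .18 0 -.06 -.05 -.21 1;0 0 0 0 0 0 1;0 0 0 0 0 0 1'; cat > d2.py <<'E'
from plan import *
R=tool(3.115,-.5,-.027); d=R.apply([0,0,1]); g=np.array([.444,.358,.0155])
plan([(g-.07*d,R),(g,R)])
print(telemetry.sense()["qpos"].round(2))
E
python3 d2.py
```

```text
t: 10.75
position: [0.3991, 0.3013, 0.2036]
tool_rot: [0.206, 0.175, 0.963, -0.003]
t: 11.17
position: [0.3673, 0.3603, 0.1856]
tool_rot: [0.246, 0.012, 0.969, -0.003]
ft_force: [-0.4, 0.4, 0.4]
finger_gap: 0.0853
grip_force: 0.0
3 -> [0.41  0.359 0.077]
  x1  0.05 0 0.39 0 0 0
  x1  0.04 0 0.39 0 0 0
  x1  0.05 0 0.38 0 0 0
2 -> [0.444 0.358 0.016]
  x1  0 0 0.35 0 0 0
  x1  0 -0.01 0.35 0 0 0
[-0.39  0.33 -0.82  2.16  1.03  0.84 -0.37]
```

```bash
python3 -m jog '.05 0 .39 0 0 0 1;.05 0 .39 0 0 0 1;.05 0 .38 0 0 0 1;0 0 .35 0 0 0 1;0 0 .34 0 0 0 1;0 0 0 0 0 0 1;0 0 0 0 0 0 1';python3 d2.py|tail -1;  python3 -m jog '0 0 0 0 0 0 0;0 0 0 0 0 0 0;0 0 0 0 0 0 0;0 0 0 0 0 0 0;0 0 0 0 0 0 0;0 0 0 0 0 0 0;0 0 0 0 0 0 0'
```

```text
t: 11.75
position: [0.4443, 0.356, 0.0153]
tool_rot: [0.246, 0.014, 0.969, -0.004]
ft_force: [-0.7, -0.4, 0.0]
finger_gap: 0.0855
grip_force: 0.0
[-0.49  0.7  -0.56  2.14  1.56  0.74 -0.76]
t: 12.33
position: [0.4443, 0.3583, 0.018]
tool_rot: [0.248, 0.013, 0.969, -0.002]
ft_force: [-2.4, -2.0, 6.7]
finger_gap: 0.0149
grip_force: 63.0
```

```bash
cat > e.py <<'E'
from plan import *
R0=tool(3.115,-.5,-.027); v0=np.array([.134,-.0036,-.011])
def pour(lip,ph,st=.04):
    Q=Ro.from_rotvec(ph*np.array([.027,1,0])); return (np.array(lip)-Q.apply(v0),Q*R0,st)
s=telemetry.sense()
if __name__=="__main__":
    plan([((.444,.358,.10),R0),((.435,.26,.24),R0),pour((.555,.158,.225),0),pour((.535,.158,.21),.4)])
E
python3 e.py
```

```text
3 -> [0.444 0.358 0.1  ]
  x3  -0.13 0 -0.24 0 0 0
5 -> [0.435 0.26  0.24 ]
  x2  -0.12 -0.2 -0.25 0 0 0
  x1  -0.13 -0.19 -0.25 0 0 0
  x1  -0.12 -0.2 -0.26 0 0 0
  x1  -0.13 -0.19 -0.25 0 0 0
3 -> [0.421 0.161 0.236]
  x2  0.04 -0.33 -0.01 0 0 0
  x1  0.04 -0.33 0 0 0 0
4 -> [0.416 0.162 0.272]
  x1  -0.03 0 -0.09 0 0.2 0
  x2  -0.02 0 -0.09 0 0.2 0
  x1  -0.01 0 -0.09 0 0.2 0
```

```bash
python3 -m jog '-.05 0 -.1 0 0 0 0;-.13 0 -.24 0 0 0 0;-.13 0 -.24 0 0 0 0;-.08 0 -.14 0 0 0 0;-.12 -.1 -.25 0 0 0 0;-.12 -.15 -.25 0 0 0 0;-.13 -.2 -.25 0 0 0 0;-.12 -.2 -.25 0 0 0 0;-.12 -.2 -.25 0 0 0 0;0 -.15 0 0 0 0 0;0 0 0 0 0 0 0'; python3 b.py p2 1; python3 e.py
```

```text
t: 13.25
position: [0.435, 0.2543, 0.2388]
tool_rot: [0.249, 0.015, 0.968, -0.004]
ft_force: [-0.4, -0.4, -3.5]
finger_gap: 0.0151
grip_force: 61.7
13.35 [0.43451915 0.25714609 0.23749273] 0.015003026870690354
top funnel [(0.83, [0.537, 0.158, 0.085], [270, 204]), (0.3, [0.785, 0.16, -0.001], [269, 125])]
top funnel_grip [(0.83, [0.527, 0.067, 0.158], [305, 206])]
top jar [(0.59, [0.534, 0.154, -0.001], [270, 207]), (0.49, [0.512, 0.26, 0.218], [230, 210])]
side funnel [(0.75, [0.532, 0.155, 0.087], [241, 206])]
side funnel_grip [(0.87, [0.531, 0.058, 0.16], [243, 207])]
side jar [(0.97, [0.539, 0.156, -0.001], [243, 227])]
5 -> [0.444 0.358 0.1  ]
  x3  0.12 0.2 0.25 0 0 0
  x1  0.12 0.2 0.24 0 0 0
  x1  0.11 0.19 0.25 0.01 0 0
5 -> [0.435 0.26  0.24 ]
  x2  -0.12 -0.2 -0.25 0 0 0
  x1  -0.12 -0.19 -0.25 0 0 0
  x1  -0.13 -0.2 -0.25 0 0 0
  x1  -0.12 -0.19 -0.26 0 0 0
3 -> [0.421 0.162 0.236]
  x1  0.04 -0.33 -0.01 0 0 0
  x1  0.04 -0.33 0 0 0 0
  x1  0.04 -0.33 -0.01 0 0 0
4 -> [0.416 0.161 0.272]
  x1  -0.03 0 -0.08 0 0.2 0
  x2  -0.02 0 -0.09 0 0.2 0
  x1  -0.01 -0.01 -0.09 -0.01 0.2 0
```

View pics/p2.png

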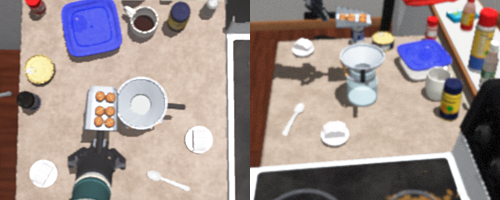

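The scoop is held level with all six nuts, at (102,108) in the crop, next to the funnel. Moving over it and beginning the tilt.

```bash
python3 -m jog '.04 -.2 0 0 0 0 0;.04 -.3 -.01 0 0 0 0;.04 -.3 0 0 0 0 0;0 -.17 0 0 0 0 0;0 0 0 0 0 0 0;-.03 0 -.09 0 .2 0 0;-.02 0 -.09 0 .2 0 0;-.02 0 -.09 0 .2 0 0;-.01 0 -.09 0 .2 0 0;0 0 0 0 0 0 0;0 0 0 0 0 0 0'; cat > e2.py <<'E'
from e import *
from f import *
Q=quat(s["tool_rot"]); d=Q*R0.inv(); print("lip est",np.array(s["position"])+d.apply(v0),"rot",d.as_rotvec().round(3),s["qpos"].round(2))
eyes.capture("top"); eyes.capture("side")
for c in("top","side"): lm(c,["scoop_lip","walnut0","funnel"])
plan([pour((.515,.158,.195),.62),pour((.513,.158,.186),.80),pour((.512,.158,.18),.98)],ang=.07)
E
python3 e2.py
```

```text
t: 14.57
position: [0.4174, 0.1609, 0.2661]
tool_rot: [0.065, 0.015, 0.998, -0.002]
ft_force: [-0.1, -0.7, -1.6]
finger_gap: 0.0149
grip_force: 61.7
lip est [0.53836081 0.15725396 0.20731914] rot [ 0.009  0.37  -0.003] [ 0.15  0.06 -0.65  2.08  0.13  0.91  0.97]
top scoop_lip [(0.69, [0.534, 0.162, 0.207], [269, 202]), (0.27, [0.417, 0.16, 0.277], [271, 250])]
top walnut0 [(0.63, [0.5, 0.172, 0.233], [265, 215]), (0.61, [0.542, 0.145, 0.216], [276, 198]), (0.5, [0.546, 0.17, 0.221], [266, 196]), (0.48, [0.574, 0.163, 0.167], [269, 188]), (0.46, [0.52, 0.168, 0.218], [267, 207]), (0.43, [0.514, 0.147, 0.224], [276, 209])]
top funnel [(0.6, [0.536, 0.158, 0.083], [270, 205]), (0.57, [0.787, 0.158, -0.002], [270, 124])]
side scoop_lip [(0.68, [0.538, 0.16, 0.207], [243, 173])]
side walnut0 [(0.6, [0.506, 0.174, 0.226], [231, 165]), (0.6, [0.557, 0.144, 0.204], [249, 176]), (0.55, [0.521, 0.143, 0.221], [237, 172]), (0.5, [0.563, 0.151, 0.138], [251, 193]), (0.47, [0.528, 0.168, 0.222], [239, 167]), (0.41, [0.56, 0.169, 0.202], [249, 172])]
side funnel [(0.9, [0.532, 0.157, 0.087], [241, 206])]
4 -> [0.412 0.16  0.281]
  x1  0 0 -0.04 0 0.12 0
  x1  0.01 0 -0.04 0 0.13 0
  x1  0.01 0 -0.04 0 0.12 0
  x1  0.01 0 -0.03 -0.01 0.13 0
3 -> [0.427 0.16  0.29 ]
  x1  -0.05 0 -0.03 0 0.12 0
  x2  -0.04 0 -0.04 0 0.12 0
3 -> [0.446 0.159 0.298]
  x1  -0.05 0 -0.04 0 0.12 0
  x1  -0.05 0 -0.05 0 0.12 0
  x1  -0.05 0 -0.05 0.01 0.12 0
```

```bash
python3 -m jog '.05 0 -.03 0 0 0 0;.05 0 -.03 0 .05 0 0;.03 0 -.03 0 .08 0 0;0 0 -.03 0 .1 0 0;0 0 -.03 0 .1 0 0;0 0 0 0 0 0 0'; python3 e2.py
```

```text
t: 15.47
position: [0.4038, 0.1606, 0.2805]
tool_rot: [-0.018, 0.015, 1.0, -0.0]
ft_force: [2.0, -0.3, -0.8]
finger_gap: 0.0148
grip_force: 61.7
lip est [0.51335742 0.15711831 0.20256824] rot [ 0.014  0.536 -0.005] [ 0.16  0.11 -0.64  1.99  0.06  1.1   1.04]
top scoop_lip [(0.8, [0.506, 0.159, 0.201], [270, 213])]
top walnut0 [(0.48, [0.561, 0.155, 0.018], [270, 197]), (0.46, [0.543, 0.142, 0.022], [275, 204])]
top funnel [(0.86, [0.537, 0.157, 0.084], [270, 204])]
side scoop_lip [(0.97, [0.517, 0.158, 0.204], [235, 174])]
side walnut0 []
side funnel [(0.79, [0.532, 0.159, 0.088], [240, 205]), (0.44, [0.442, -0.018, 0.004], [215, 267])]
2 -> [0.412 0.16  0.282]
  x1  -0.05 0 -0.01 0 0.08 0
  x1  -0.05 0 -0.02 -0.01 0.09 -0.01
3 -> [0.428 0.16  0.29 ]
  x1  -0.05 0 -0.03 0 0.12 0
  x1  -0.04 0 -0.03 0 0.12 0
  x1  -0.05 0 -0.04 0 0.12 0.01
3 -> [0.447 0.159 0.297]
  x1  -0.05 0 -0.04 0 0.12 0
  x2  -0.05 0 -0.05 0 0.12 0
```

```bash
python3 -m jog '-.05 0 -.02 0 .1 0 0;-.05 0 -.03 0 .12 0 0;-.05 0 -.03 0 .12 0 0;-.04 0 -.03 0 .12 0 0;0 0 0 0 0 0 0;0 0 0 0 0 0 0' | head -2; python3 - <<'E'
from h import *
a,d=eyes.capture("top"); b,e=eyes.capture("side")
A=cv2.resize(a[160:250,220:330],None,fx=3.6,fy=3.6,interpolation=cv2.INTER_CUBIC);B=cv2.resize(b[150:240,190:300],None,fx=3.6,fy=3.6,interpolation=cv2.INTER_CUBIC)
cv2.imwrite("pics/p3.png",np.hstack([A,B])[...,::-1])
for c in("top","side"): lm(c,["walnut0"])
E
```

```text
t: 16.37
position: [0.4228, 0.1601, 0.288]
top walnut0 []
side walnut0 []
```

View pics/p3.png

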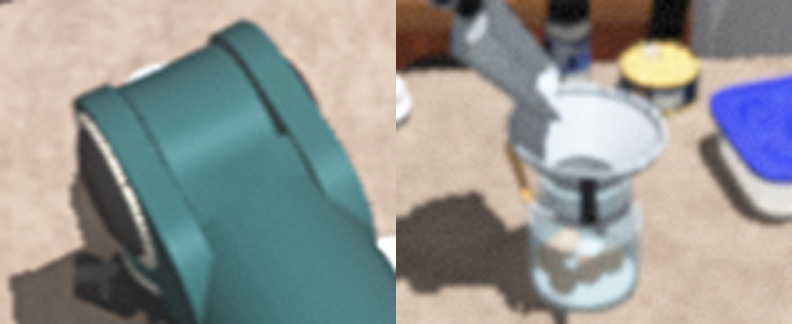

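The nuts lie in the bottom of the jar, about (580,265) in the right half, and none show in the funnel. Levelling the scoop and returning it to its spot.

```bash
cat > e3.py <<'E'
from e import *
plan([pour((.535,.165,.25),.4),pour((.555,.22,.24),0),((.444,.358,.10),R0),((.444,.358,.022),R0,.03)],ang=.12)
E
python3 e3.py
```

```text
4 -> [0.416 0.168 0.312]
  x1  0.03 0.02 -0.05 0 -0.18 0
  x1  0.03 0.02 -0.06 0 -0.18 0
  x1  0.02 0.02 -0.06 0 -0.19 0
  x1  0.01 0.02 -0.05 -0.01 -0.18 0
4 -> [0.421 0.223 0.251]
  x1  0.01 0.14 0.15 0 -0.2 0
  x1  0.02 0.14 0.15 0 -0.2 0
  x1  0.04 0.14 0.15 0 -0.2 0
  x1  0.05 0.13 0.15 0 -0.2 0
6 -> [0.444 0.358 0.1  ]
  x1  0.09 0.22 0.24 0 0 0
  x1  0.09 0.23 0.24 0 0 0
  x1  0.09 0.22 0.23 0 0 0
  x1  0.09 0.23 0.24 0 0 0
  x1  0.1 0.22 0.23 0 0 0
  x1  0.09 0.23 0.24 0 0 0
3 -> [0.444 0.358 0.022]
  x1  0.13 0 0.23 0 0 0
  x1  0.12 0 0.23 0 0 0
  x1  0.13 0 0.22 0 0 0
```

```bash
python3 -m jog '.03 .02 -.06 0 -.18 0 0;.03 .02 -.06 0 -.18 0 0;.02 .02 -.06 0 -.19 0 0;.01 .02 -.05 0 -.18 0 0;.01 .14 .15 0 -.2 0 0;.02 .14 .15 0 -.2 0 0;.04 .14 .15 0 -.2 0 0;.05 .13 .15 0 -.2 0 0;0 .22 0 0 0 0 0;.09 .23 .24 0 0 0 0;.09 .22 .24 0 0 0 0;.09 .23 .24 0 0 0 0' | head -3;python3 -m jog '.09 .23 .23 0 0 0 0;.09 .23 .23 0 0 0 0;0 0 0 0 0 0 0;0 0 0 0 0 0 0'; python3 e3.py | tail -16
python3 - <<'E'
from h import *
a,d=eyes.capture("top"); b,e=eyes.capture("side")
A=cv2.resize(a[165:245,220:320],None,fx=4,fy=4,interpolation=cv2.INTER_CUBIC);B=cv2.resize(b[170:250,190:290],None,fx=4,fy=4,interpolation=cv2.INTER_CUBIC)
cv2.imwrite("pics/p4.png",np.hstack([A,B])[...,::-1])
for c in("top","side"): lm(c,["walnut0","scoop","scoop_lip"])
E
```

```text
t: 17.57
position: [0.4324, 0.3042, 0.1807]
tool_rot: [0.225, 0.016, 0.974, -0.008]
t: 17.9
position: [0.4361, 0.3493, 0.1293]
tool_rot: [0.222, 0.015, 0.975, -0.009]
ft_force: [0.3, -0.5, -0.4]
finger_gap: 0.0151
grip_force: 61.8
4 -> [0.421 0.224 0.251]
  x1  0.01 0.14 0.15 0 -0.2 0
  x1  0.02 0.14 0.15 0 -0.2 0
  x1  0.03 0.14 0.15 0 -0.2 0
  x1  0.05 0.14 0.15 0 -0.2 0
6 -> [0.444 0.358 0.1  ]
  x1  0.09 0.22 0.24 0 0 0
  x1  0.09 0.23 0.24 0 0 0
  x1  0.09 0.22 0.23 0 0 0
  x1  0.09 0.23 0.24 0 0 0
  x1  0.1 0.22 0.23 0 0 0
  x1  0.09 0.23 0.24 0 0 0
3 -> [0.444 0.358 0.022]
  x1  0.12 0 0.23 0 0 0
  x1  0.13 0 0.23 0 0 0
  x1  0.12 0 0.22 0 0 0
top walnut0 [(0.49, [0.539, 0.145, 0.02], [274, 205]), (0.4, [0.555, 0.162, 0.018], [268, 199])]
top scoop [(0.56, [0.513, 0.355, 0.105], [198, 212])]
top scoop_lip [(0.96, [0.563, 0.348, 0.109], [200, 193])]
side walnut0 []
side scoop [(0.82, [0.516, 0.345, 0.112], [231, 167]), (0.38, [0.789, 0.162, -0.002], [317, 222]), (0.3, [0.796, 0.045, 0.003], [329, 245])]
side scoop_lip [(0.92, [0.574, 0.345, 0.114], [248, 166])]
```

View pics/p4.png

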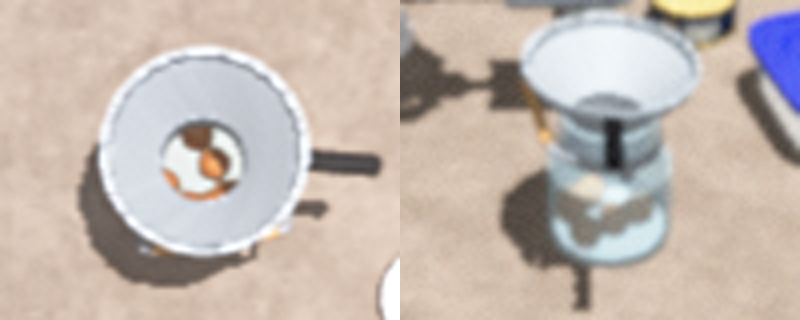

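The funnel is clear, and the nuts show through the spout at (205,160) and at the jar's bottom. Setting the scoop down.

```bash
cat > e4.py <<'E'
from e import *
plan([((.444,.358,.06),R0,.03),((.444,.358,.019),R0,.02)])
E
python3 e4.py
```

```text
3 -> [0.444 0.358 0.06 ]
  x1  0.09 0.04 0.22 -0.01 -0.03 0
  x1  0.09 0.03 0.22 -0.01 -0.03 0
  x1  0.1 0.03 0.23 -0.01 -0.03 -0.01
3 -> [0.444 0.358 0.019]
  x1  0.07 0 0.12 0 0 0
  x1  0.06 0 0.12 0 0 0
  x1  0.07 0 0.12 0 0 0
```

```bash
python3 -m jog '.09 .03 .22 -.01 -.03 0 0;.09 .03 .22 -.01 -.03 0 0;.1 .03 .22 -.01 -.03 0 0;.07 0 .12 0 0 0 0;.06 0 .12 0 0 0 0;.07 0 .1 0 0 0 0;0 0 0 0 0 0 0;0 0 0 0 0 0 0;0 0 0 0 0 0 0'; python3 -c "
from h import *
s=telemetry.sense();print(s['position'],s['ft_force'],s['tool_rot'])"
```

```text
t: 19.05
position: [0.4419, 0.3575, 0.0209]
tool_rot: [0.246, 0.015, 0.969, -0.001]
ft_force: [0.5, 0.2, -1.8]
finger_gap: 0.0146
grip_force: 61.9
[0.44192617 0.35753444 0.02090515] [ 0.50363961  0.18731547 -1.8244225 ] [ 0.24608902  0.01451671  0.96913737 -0.00148706]
```

```bash
python3 -m jog '.02 0 .02 0 0 0 0;0 0 0 0 0 0 0;0 0 0 0 0 0 1;0 0 0 0 0 0 1;0 0 0 0 0 0 1;0 0 0 0 0 0 1;0 0 -.2 0 0 0 1;0 0 -.4 0 0 0 1;0 0 -.4 0 0 0 1;0 0 -.4 0 0 0 1'; cat > g.py <<'E'
from plan import *
R=tool(1.486)
plan([((.45,.25,.27),tool(2.3,-.2,-.027)),((.5285,.0625,.23),R),((.5285,.0625,.139),R)])
E
python3 g.py; python3 - <<'E'
from h import *
for c in("top","side"): eyes.capture(c);lm(c,["scoop","scoop_lip","funnel_grip"])
E
```

```text
t: 19.88
position: [0.3728, 0.3585, 0.1412]
tool_rot: [0.245, 0.014, 0.969, -0.002]
ft_force: [1.0, 0.7, 0.5]
finger_gap: 0.0852
grip_force: 0.0
8 -> [0.45 0.25 0.27]
  x1  -0.16 -0.13 -0.09 0.03 0.07 0.2
  x1  -0.17 -0.12 -0.1 0.03 0.07 0.2
  x1  -0.18 -0.1 -0.1 0.03 0.07 0.2
  x1  -0.19 -0.08 -0.11 0.03 0.07 0.2
  x1  -0.19 -0.07 -0.11 0.03 0.07 0.2
  x1  -0.19 -0.05 -0.12 0.03 0.07 0.2
  x1  -0.2 -0.03 -0.13 0.03 0.07 0.21
  x1  -0.19 -0.01 -0.14 0.03 0.07 0.2
7 -> [0.528 0.062 0.23 ]
  x1  -0.27 -0.11 0.08 0.06 0.02 0.23
  x1  -0.28 -0.07 0.08 0.05 0.02 0.23
  x1  -0.28 -0.04 0.08 0.06 0.02 0.23
  x1  -0.28 0 0.08 0.05 0.02 0.23
  x1  -0.29 0.03 0.07 0.06 0.02 0.24
  x1  -0.28 0.07 0.07 0.05 0.02 0.23
  x1  -0.27 0.1 0.06 0.06 0.02 0.24
3 -> [0.528 0.062 0.139]
  x2  0 0 0.3 0 0 0
  x1  0 0 0.31 0 0 0
top scoop [(0.95, [0.518, 0.365, -0.0], [199, 212])]
top scoop_lip [(0.57, [0.568, 0.359, 0.009], [201, 195])]
top funnel_grip [(0.85, [0.532, 0.063, 0.157], [307, 204])]
side scoop [(0.66, [0.522, 0.357, 0.002], [233, 191])]
side scoop_lip [(0.54, [0.55, 0.467, 0.002], [238, 174])]
side funnel_grip [(0.91, [0.529, 0.061, 0.161], [243, 206])]
```

```bash
python3 -m jog '-.16 -.13 -.09 .03 .07 .2 1;-.17 -.12 -.1 .03 .07 .2 1;-.18 -.1 -.1 .03 .07 .2 1;-.19 -.08 -.11 .03 .07 .2 1;-.19 -.07 -.11 .03 .07 .2 1;-.19 -.05 -.12 .03 .07 .2 1;-.2 -.03 -.13 .03 .07 .21 1;-.19 -.01 -.14 .03 .07 .2 1;-.27 -.11 .08 .06 .02 .23 1;-.28 -.07 .08 .05 .02 .23 1;-.28 -.04 .08 .06 .02 .23 1;-.28 0 .08 .05 .02 .23 1' | head -3; python3 -m jog '-.29 .03 .07 .06 .02 .24 1;-.28 .07 .07 .05 .02 .23 1;-.27 .1 .06 .06 .02 .24 1;0 0 0 0 0 0 1;0 0 0 0 0 0 1'; python3 g.py | tail -9; python3 - <<'E'
from h import *
for c in("top","side"): eyes.capture(c);lm(c,["scoop","funnel_grip"])
E
```

```text
t: 21.28
position: [0.4964, 0.141, 0.2445]
tool_rot: [0.039, 0.608, 0.793, 0.017]
t: 21.7
position: [0.5298, 0.0596, 0.2268]
tool_rot: [-0.002, 0.739, 0.674, -0.002]
ft_force: [-0.9, 0.2, 0.2]
finger_gap: 0.0849
grip_force: 0.0
  x1  -0.28 -0.04 0.08 0.05 0.02 0.23
  x1  -0.29 0 0.07 0.06 0.02 0.23
  x1  -0.28 0.03 0.07 0.05 0.02 0.23
  x1  -0.28 0.07 0.07 0.06 0.02 0.23
  x1  -0.27 0.1 0.06 0.05 0.02 0.24
3 -> [0.528 0.062 0.139]
  x1  0 0 0.3 0 0 0
  x1  0 0 0.31 0 0 0
  x1  -0.01 0 0.3 0 0 0
top scoop [(0.61, [0.52, 0.366, -0.001], [199, 211])]
top funnel_grip [(0.58, [0.533, 0.066, 0.154], [306, 204]), (0.35, [0.44, -0.013, -0.001], [326, 239])]
side scoop [(0.79, [0.522, 0.355, 0.002], [233, 192])]
side funnel_grip [(0.74, [0.439, -0.016, 0.001], [213, 268]), (0.64, [0.533, 0.058, 0.163], [244, 206])]
```

```bash
python3 -m jog '.02 -.01 .3 0 0 0 1;0 0 .3 0 0 0 1;0 0 .27 0 0 0 1;0 0 0 0 0 0 1;0 0 0 0 0 0 0;0 0 0 0 0 0 0;0 0 0 0 0 0 0;0 0 0 0 0 0 0;0 0 0 0 0 0 0;0 0 0 0 0 0 0;0 0 0 0 0 0 0'; python3 -m jog '0 0 -.1 0 0 0 0;0 0 -.2 0 0 0 0;0 0 -.3 0 0 0 0;0 0 -.3 0 0 0 0;0 0 -.1 0 0 0 0;0 0 0 0 0 0 0'; cat > g2.py <<'E'
from plan import *
R=tool(1.488)
plan([((.64,-.11,.20),R),((.64,-.11,.12),R),((.64,-.11,.057),R,.021)])
E
python3 g2.py; python3 c.py
```

```text
t: 22.92
position: [0.5289, 0.0644, 0.1427]
tool_rot: [-0.001, 0.737, 0.676, 0.0]
ft_force: [-0.6, 0.0, 1.3]
finger_gap: 0.013
grip_force: 59.4
t: 23.42
position: [0.5305, 0.0647, 0.2453]
tool_rot: [0.001, 0.737, 0.676, 0.002]
ft_force: [0.7, -0.5, -1.8]
finger_gap: 0.0127
grip_force: 59.1
6 -> [ 0.64 -0.11  0.2 ]
  x1  -0.27 0.21 0.08 0 0 0
  x1  -0.28 0.21 0.08 0 0 0
  x1  -0.27 0.21 0.07 0 0 0
  x1  -0.28 0.2 0.08 0 0 0
  x1  -0.27 0.21 0.07 0 0 0
  x1  -0.28 0.2 0.08 0.01 0 -0.01
2 -> [ 0.64 -0.11  0.12]
  x2  0 0 0.4 0 0 0
3 -> [ 0.64  -0.11   0.057]
  x3  0 0 0.21 0 0 0
23.4167 [0.53046962 0.06468398 0.24532799] [0.001 0.737 0.676 0.002]
346 plane [-0.02245713 -0.00757425  0.26497895] rim h exp 0.2723279937622512
[0.06167455 0.06334439 0.06471778 0.06611526 0.06778074]
(array([0.537359  , 0.15894299]), np.float64(0.0013321961605597165))
top funnel []
top funnel_grip [(0.86, [0.529, 0.065, 0.26], [311, 202])]
side funnel [(0.81, [0.53, 0.156, 0.185], [240, 180]), (0.58, [0.475, 0.147, 0.129], [222, 198])]
side funnel_grip [(0.93, [0.531, 0.056, 0.258], [243, 178])]
```

```bash
python3 -m jog '-.27 .21 .06 0 0 0 0;-.28 .21 .08 0 0 0 0;-.27 .21 .08 0 0 0 0;-.28 .2 .08 0 0 0 0;-.27 .21 .08 0 0 0 0;-.28 .2 .08 0 0 0 0;0 0 .4 0 0 0 0;0 0 .4 0 0 0 0;0 0 .2 0 0 0 0;0 0 .2 0 0 0 0;0 0 .1 0 0 0 0;0 0 0 0 0 0 0';python3 -m jog '0 0 0 0 0 0 0;0 0 0 0 0 0 0';python3 g2.py | tail -1
```

```text
t: 24.72
position: [0.6355, -0.1102, 0.0621]
tool_rot: [-0.003, 0.737, 0.676, -0.002]
ft_force: [-0.7, -0.3, -1.5]
finger_gap: 0.0127
grip_force: 59.1
t: 24.88
position: [0.6388, -0.1105, 0.0669]
tool_rot: [-0.0, 0.737, 0.676, 0.001]
ft_force: [-0.2, 0.9, -0.2]
finger_gap: 0.0128
grip_force: 59.1
  x3  0 0 0.21 0 0 0
```

```bash
python3 -m jog '0 0 .05 0 0 0 0;0 0 .04 0 0 0 0;0 0 0 0 0 0 0;0 0 0 0 0 0 0;0 0 0 0 0 0 1;0 0 0 0 0 0 1;0 0 0 0 0 0 1;0 0 0 0 0 0 1;0 0 -.2 0 0 0 1;0 0 -.4 0 0 0 1;0 0 -.4 0 0 0 1;0 0 -.2 0 0 0 1'; cat > s5.py <<'E'
from plan import *
R=tool(0.0)
plan([((.4415,-.0148,.11),R),((.4415,-.0148,.023),R)])
E
python3 s5.py
```

```text
t: 25.88
position: [0.6398, -0.1106, 0.1813]
tool_rot: [0.001, 0.737, 0.676, 0.002]
ft_force: [1.9, 0.7, 0.8]
finger_gap: 0.0856
grip_force: 0.0
13 -> [ 0.441 -0.015  0.11 ]
  x1  0.06 -0.16 0.05 0 0 0.23
  x1  0.04 -0.16 0.05 0 0 0.23
  x1  0.02 -0.17 0.06 0 0 0.23
  x1  0 -0.17 0.05 0 0 0.23
  x1  -0.02 -0.17 0.06 0 0 0.23
  x1  -0.03 -0.17 0.05 0 0 0.23
  x1  -0.05 -0.16 0.06 0 0 0.23
  x1  -0.07 -0.15 0.05 0 0 0.23
  x1  -0.09 -0.14 0.06 0 0 0.23
  x1  -0.11 -0.13 0.05 0 0 0.22
  x1  -0.12 -0.12 0.06 0 0 0.23
  x1  -0.13 -0.11 0.05 0 0 0.22
  x1  -0.15 -0.09 0.06 0 -0.01 0.23
3 -> [ 0.441 -0.015  0.023]
  x3  0 0 0.29 0 0 0
```

```bash
python3 -m jog '.06 -.16 .05 0 0 .23 1;.04 -.16 .05 0 0 .23 1;.02 -.17 .05 0 0 .23 1;0 -.17 .05 0 0 .23 1;-.02 -.17 .05 0 0 .23 1;-.03 -.17 .05 0 0 .23 1;-.05 -.16 .06 0 0 .23 1;-.07 -.15 .06 0 0 .23 1;-.09 -.14 .06 0 0 .23 1;-.11 -.13 .06 0 0 .22 1;-.12 -.12 .06 0 0 .23 1;-.13 -.11 .06 0 0 .22 1' | head -2; python3 -m jog '-.15 -.09 .06 0 0 .23 1;0 0 0 0 0 0 1;0 0 0 0 0 0 1'; python3 s5.py; python3 - <<'E'
from h import *
for c in("top","side"): eyes.capture(c);lm(c,["scoop","funnel","stopper","jar"])
E
```

```text
t: 26.88
position: [0.454, -0.0223, 0.1108]
t: 27.13
position: [0.4386, -0.015, 0.105]
tool_rot: [-0.001, 1.0, 0.001, -0.001]
ft_force: [0.7, -0.2, -0.9]
finger_gap: 0.0854
grip_force: 0.0
1 -> [ 0.442 -0.015  0.11 ]
  x1  0.03 0 -0.05 0 0 0
3 -> [ 0.441 -0.015  0.023]
  x3  0 0 0.29 0 0 0
top scoop [(0.66, [0.519, 0.361, -0.002], [201, 212])]
top funnel [(0.97, [0.651, -0.015, 0.001], [327, 169]), (0.65, [0.524, 0.186, 0.014], [260, 210])]
top stopper [(0.68, [0.341, 0.435, -0.002], [174, 272]), (0.45, [0.441, -0.015, -0.002], [327, 239])]
top jar [(0.88, [0.535, 0.157, 0.002], [269, 207])]
side scoop [(0.73, [0.522, 0.355, 0.002], [233, 192])]
side funnel [(0.9, [0.646, -0.018, 0.006], [285, 262])]
side stopper [(0.98, [0.441, -0.017, 0.004], [214, 267]), (0.55, [0.342, 0.435, -0.001], [183, 182])]
side jar [(0.65, [0.54, 0.158, 0.003], [243, 226])]
```

```bash
python3 -m jog '.01 0 .3 0 0 0 1;0 0 .3 0 0 0 1;.01 0 .22 0 0 0 1;0 0 0 0 0 0 1;0 0 0 0 0 0 1'; python3 -m jog '0 0 0 0 0 0 0;0 0 0 0 0 0 0;0 0 0 0 0 0 0;0 0 0 0 0 0 0;0 0 0 0 0 0 0;0 0 0 0 0 0 0'; python3 -m jog '0 0 -.3 0 0 0 0;0 0 -.4 0 0 0 0;0 0 -.4 0 0 0 0;0 0 -.3 0 0 0 0;0 0 -.2 0 0 0 0;0 0 0 0 0 0 0'
```

```text
t: 28.05
position: [0.4401, -0.0151, 0.0224]
tool_rot: [-0.001, 1.0, -0.0, -0.002]
ft_force: [0.8, -0.8, 0.4]
finger_gap: 0.0857
grip_force: 0.0
t: 28.55
position: [0.4418, -0.0152, 0.0242]
tool_rot: [-0.001, 1.0, -0.001, 0.001]
ft_force: [-0.7, -0.1, 6.9]
finger_gap: 0.0353
grip_force: 60.2
t: 29.05
position: [0.4438, -0.0154, 0.1877]
tool_rot: [-0.001, 1.0, -0.001, 0.004]
ft_force: [0.3, 0.4, -1.7]
finger_gap: 0.035
grip_force: 60.7
```

```bash
cat > m.py <<'E'
from f import *
C=[];B=[];S=[]
for i in range(4):
    a,d=eyes.capture("top"); P=cloud("top",d)
    p=P[185:225,248:292].reshape(-1,3); p=p[(p[:,2]>.110)&(p[:,2]<.128)]
    c=np.array([.535,.158])
    for k in range(4):
        q=p[abs(np.hypot(*(p[:,:2]-c).T)-.037)<.006]; c=circ(q,.037)[0]
    C.append(c)
    q=P[215:235,250:298].reshape(-1,3); q=q[(q[:,2]>.118)&(q[:,2]<.145)&(np.hypot(*(q[:,:2]-c).T)>.047)&(q[:,0]<c[0]-.03)]
    rc,wh,an=cv2.minAreaRect((q[:,:2]*1000).astype(np.float32)); v=np.linalg.svd(q-q.mean(0),full_matrices=False)[2][0]; B.append([*q.mean(0),np.arctan2(-v[0]*np.sign(v[1]),abs(v[1])),len(q)])
    L=[toworld("top",e["location"]) for e in eyes.landmark_of("jar","top")[:1]]; S+=L
    # flange of held stopper
    s=telemetry.sense(); t=np.array(s["position"]); z=t[2]-.0242+.018
    f=P[abs(P[...,2]-z)<.006]; f=f[np.hypot(*(f[:,:2]-t[:2]).T)<.05]
    print("flange",len(f),circ(f[np.hypot(*(f[:,:2]-t[:2]).T)>.033],.037) if len(f)>30 else "", t)
print(np.round(C,4).tolist(),np.mean(C,0)); print(np.round(B,4).tolist(),np.mean(B,0)); print(np.mean(S,0))
for i in range(3):
    eyes.capture("side"); print([toworld("side",e["location"]).round(4).tolist() for n in ("jar","bail_bar","stopper") for e in eyes.landmark_of(n,"side")[:1]])
E
python3 m.py
```

```text
flange 128 (array([ 0.44255945, -0.01397501]), np.float64(0.001916818690446643)) [ 0.44109764 -0.01548476  0.1836122 ]
flange 140 (array([ 0.44007518, -0.01454644]), np.float64(0.001992523992464457)) [ 0.43993266 -0.01547851  0.18191794]
flange 140 (array([ 0.4392382, -0.0147287]), np.float64(0.0018969531707978065)) [ 0.43995167 -0.0153979   0.18159217]
flange 140 (array([ 0.43955684, -0.0145899 ]), np.float64(0.001981932019382772)) [ 0.44031677 -0.01534838  0.18184936]
[[0.5348, 0.1584], [0.5347, 0.1584], [0.5347, 0.1585], [0.5347, 0.1584]] [0.53475164 0.15842527]
[[0.481, 0.1506, 0.1281, 0.1365, 148.0], [0.4808, 0.1493, 0.1287, 0.1524, 145.0], [0.4807, 0.1501, 0.1281, 0.1432, 147.0], [0.4807, 0.1507, 0.1285, 0.1408, 147.0]] [4.80784640e-01 1.50175699e-01 1.28354245e-01 1.43245474e-01
 1.46750000e+02]
[0.51917367 0.15480991 0.03065258]
[[0.5397, 0.1552, 0.0036], [0.4743, 0.1462, 0.1302], [0.4372, -0.0129, 0.1609]]
[[0.5385, 0.159, 0.0045], [0.4767, 0.145, 0.1311], [0.3409, 0.4355, -0.0021]]
[[0.5382, 0.1561, 0.0038], [0.4781, 0.1467, 0.1317], [0.3396, 0.4361, -0.0012]]
```

```bash
cat > st.py <<'E'
from plan import *
import sys
z=float(sys.argv[1]); R=tool(.147)
s=telemetry.sense(); print(s["position"].round(4),Ro.from_matrix(R.as_matrix()).inv().__mul__(quat(s["tool_rot"])).as_rotvec().round(4),s["ft_force"].round(1))
plan([((.5347,.1577,z),R)])
E
python3 st.py .185
```

```text
[ 0.4411 -0.0154  0.1831] [ 0.0015 -0.0008  0.1482] [-0.2 -0.4 -2.1]
5 -> [0.535 0.158 0.185]
  x1  0.19 -0.35 0 0 0 -0.06
  x1  0.2 -0.34 0 0 0 -0.06
  x1  0.21 -0.33 -0.01 0 0 -0.06
  x1  0.21 -0.33 0 0 0 -0.06
  x1  0.23 -0.32 -0.01 0 0 -0.06
```

```bash
python3 -m jog '.19 -.35 0 0 0 -.06 0;.2 -.34 0 0 0 -.06 0;.21 -.33 -.01 0 0 -.06 0;.21 -.33 0 0 0 -.06 0;.23 -.32 -.01 0 0 -.06 0;0 0 0 0 0 0 0;0 0 0 0 0 0 0;0 0 0 0 0 0 0;0 0 0 0 0 0 0'; python3 st.py .148;python3 -m jog '0 0 0 0 0 0 0;0 0 0 0 0 0 0;0 0 0 0 0 0 0'; python3 st.py .148
```

```text
t: 30.8
position: [0.5347, 0.1559, 0.1849]
tool_rot: [-0.0, 0.997, 0.073, -0.001]
ft_force: [-0.7, -0.6, -1.4]
finger_gap: 0.0348
grip_force: 60.8
[0.5347 0.1559 0.1849] [ 0.0006 -0.0019  0.    ] [-0.7 -0.6 -1.4]
1 -> [0.534 0.158 0.148]
  x1  0 -0.02 0.37 0 0 0
t: 31.05
position: [0.5351, 0.1567, 0.1854]
tool_rot: [-0.001, 0.997, 0.074, -0.0]
ft_force: [0.3, -0.3, -2.1]
finger_gap: 0.0347
grip_force: 60.8
[0.5351 0.1567 0.1854] [ 0.0013 -0.0005 -0.0006] [ 0.3 -0.3 -2.1]
1 -> [0.535 0.158 0.148]
  x1  0 -0.01 0.37 0 0 0
```

```bash
python3 -m jog '0 -.01 .2 0 0 0 0;0 0 .15 0 0 0 0;0 0 0 0 0 0 0;0 0 0 0 0 0 0;0 0 0 0 0 0 0'; python3 st.py .14; python3 -m jog '0 0 .03 0 0 0 0;0 0 .03 0 0 0 0;0 0 .03 0 0 0 0;0 0 .02 0 0 0 0;0 0 0 0 0 0 0;0 0 0 0 0 0 0'; python3 st.py .134
```

```text
t: 31.47
position: [0.5355, 0.1586, 0.151]
tool_rot: [-0.001, 0.997, 0.074, 0.0]
ft_force: [-0.4, 0.7, -0.8]
finger_gap: 0.0348
grip_force: 60.7
[0.5355 0.1586 0.151 ] [ 0.0017  0.0003 -0.0016] [-0.4  0.7 -0.8]
1 -> [0.535 0.157 0.14 ]
  x1  -0.01 0.01 0.11 0 0 0
t: 31.97
position: [0.5354, 0.1571, 0.1389]
tool_rot: [0.0, 0.997, 0.074, -0.0]
ft_force: [2.1, -5.5, -1.7]
finger_gap: 0.0346
grip_force: 60.7
[0.5354 0.1571 0.1389] [-0.0001 -0.0009 -0.0007] [ 2.1 -5.5 -1.7]
1 -> [0.534 0.158 0.134]
  x1  -0.01 -0.01 0.05 0 0 0
```

```bash
python3 -m jog '0 .01 .02 0 0 0 0;0 0 .02 0 0 0 0;0 0 .01 0 0 0 0;0 0 0 0 0 0 0;0 0 0 0 0 0 0'; python3 st.py .134
```

```text
t: 32.38
position: [0.5351, 0.1568, 0.1342]
tool_rot: [-0.0, 0.997, 0.074, -0.001]
ft_force: [0.1, -6.3, 1.4]
finger_gap: 0.0347
grip_force: 61.1
[0.5351 0.1568 0.1342] [ 0.0005 -0.0013 -0.0016] [ 0.1 -6.3  1.4]
1 -> [0.535 0.158 0.134]
  x1  0 -0.01 0 0 0 0
```

```bash
python3 -m jog '0 .01 .01 0 0 0 0;0 0 0 0 0 0 0;0 0 0 0 0 0 1;0 0 0 0 0 0 1;0 0 0 0 0 0 1;0 0 0 0 0 0 1;0 0 0 0 0 0 1;0 0 -.2 0 0 0 1;0 0 -.4 0 0 0 1;0 0 -.4 0 0 0 1;0 0 0 0 0 0 1;0 0 0 0 0 0 1'; python3 b.py p5 1; python3 - <<'E'
from f import *
P=np.load("P.npy"); p=P[185:235,245:298].reshape(-1,3)
b=p[(p[:,2]>.15)&(p[:,2]<.17)]
if len(b)>10: print("boss",len(b),cv2.minAreaRect((b[:,:2]*1000).astype(np.float32)),b[:,2].max())
f=p[(p[:,2]>.12)&(p[:,2]<.137)]; f=f[np.hypot(f[:,0]-.535,f[:,1]-.158)<.045]; print("flange",len(f),circ(f[np.hypot(f[:,0]-.535,f[:,1]-.158)>.033],.037),np.median(f[:,2]))
q=p[(p[:,2]>.118)&(p[:,2]<.145)&(np.hypot(p[:,0]-.535,p[:,1]-.158)>.047)&(p[:,0]<.505)]; print("bar",q.mean(0),np.linalg.svd(q-q.mean(0),full_matrices=False)[2][0])
for c in("top","side"): lm(c,["bail_bar","stopper"])
E
```

```text
t: 33.38
position: [0.5369, 0.1573, 0.2358]
tool_rot: [-0.001, 0.997, 0.074, 0.002]
ft_force: [0.2, -0.8, -1.7]
finger_gap: 0.0849
grip_force: 0.0
33.4833 [0.53481443 0.1564128  0.23256692] 0.08513368315697123
top funnel [(0.87, [0.65, -0.016, -0.001], [327, 169])]
top funnel_grip [(0.67, [0.639, -0.111, 0.067], [364, 170])]
top jar [(0.51, [0.533, 0.155, -0.001], [270, 208])]
side funnel [(0.84, [0.643, -0.017, 0.005], [284, 262])]
side funnel_grip [(0.83, [0.641, -0.114, 0.075], [291, 270]), (0.21, [0.797, 0.046, 0.002], [329, 245])]
side jar [(0.78, [0.541, 0.159, 0.001], [243, 226])]
flange 1 (array([0.53308255, 0.21374023]), np.float64(2.133227719469666e-09)) 0.1270650887966939
bar [0.47652463 0.18823684 0.12795133] [-0.36413928 -0.88807067  0.28059413]
top bail_bar [(0.55, [0.479, 0.151, 0.124], [273, 225])]
top stopper [(0.87, [0.339, 0.435, -0.003], [174, 273]), (0.39, [0.437, 0.358, 0.034], [199, 239])]
side bail_bar [(0.56, [0.476, 0.148, 0.128], [222, 198])]
side stopper [(0.65, [0.342, 0.433, -0.002], [183, 183]), (0.6, [0.536, 0.158, 0.117], [242, 198])]
```

View pics/p5.png

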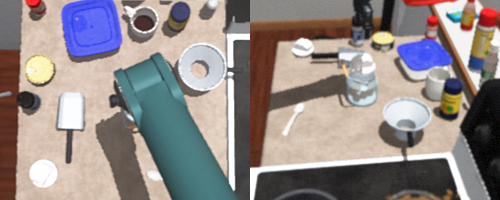

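The stopper is seated, in the side half at (365,62), and the funnel and scoop are down clear of the jar. Next is the bail: first I push the bar part-way up with closed fingers from its outside, then pinch it.

```bash
cat > bl.py <<'E'
from plan import *
J=np.array([.535,.1575,0]); Y=.147; ex=np.array([np.cos(Y),np.sin(Y),0]); ey=np.array([-np.sin(Y),np.cos(Y),0]); RB=tool(Y+np.pi/2)
def W(x,y,z): return J+x*ex+y*ey+np.array([0,0,z])
def where():
    s=telemetry.sense(); q=np.array(s["position"])-J; print("jar xyz",(q@ex).round(4),(q@ey).round(4),q[2].round(4),"rot",(RB.inv()*quat(s["tool_rot"])).as_rotvec().round(3),s["ft_force"].round(1),s["finger_gap"],s["t"])
if __name__=="__main__":
    where(); plan([(W(-.09,0,.20),RB),(W(-.09,0,.115),RB)])
E
python3 bl.py
```

```text
jar xyz 0.0002 -0.001 0.2329 rot [0.002 0.    1.569] [-0.6  0.6 -0. ] 0.08527832613407715 33.9833
14 -> [0.446 0.144 0.2  ]
  x1  -0.06 0 0.02 0 0 -0.22
  x2  -0.06 -0.01 0.02 0 0 -0.22
  x1  -0.06 -0.02 0.02 0 0 -0.23
  x1  -0.06 -0.03 0.03 0 0 -0.22
  x1  -0.06 -0.04 0.02 0 0 -0.23
  x1  -0.05 -0.04 0.03 0 0 -0.22
  x1  -0.05 -0.05 0.02 0 0 -0.23
  x1  -0.04 -0.05 0.03 0 0 -0.22
  x1  -0.03 -0.05 0.02 0 0 -0.23
  x1  -0.03 -0.06 0.03 0 0 -0.22
  x1  -0.02 -0.06 0.02 0 0 -0.23
  x1  -0.01 -0.06 0.03 0 0 -0.22
  x1  -0.01 -0.07 0.02 0 0 -0.23
3 -> [0.446 0.144 0.115]
  x1  0 0 0.28 0 0 0
  x1  0 0 0.29 0 0 0
  x1  0 0 0.28 0 0 0
```

```bash
python3 -m jog '-.06 0 .02 0 0 -.22 0;-.06 -.01 .02 0 0 -.22 0;-.06 -.01 .02 0 0 -.22 0;-.06 -.02 .02 0 0 -.23 0;-.06 -.03 .02 0 0 -.22 0;-.06 -.04 .02 0 0 -.23 0;-.05 -.04 .02 0 0 -.22 0;-.05 -.05 .02 0 0 -.23 0;-.04 -.05 .02 0 0 -.22 0;-.03 -.05 .02 0 0 -.23 0;-.03 -.06 .02 0 0 -.22 0;-.02 -.06 .02 0 0 -.23 0' | head -2; python3 -m jog '-.01 -.06 .03 0 0 -.22 0;-.01 -.07 .02 0 0 -.23 0;0 0 .1 0 0 0 0;0 0 0 0 0 0 0;0 0 0 0 0 0 0'; python3 bl.py
```

```text
t: 34.98
position: [0.4587, 0.1456, 0.2092]
t: 35.4
position: [0.446, 0.1437, 0.1937]
tool_rot: [-0.001, 0.654, 0.756, -0.0]
ft_force: [0.1, -0.3, 0.2]
finger_gap: 0.0001
grip_force: 0.0
jar xyz -0.0901 -0.0006 0.1937 rot [0.002 0.002 0.002] [ 0.1 -0.3  0.2] 6.174491270274397e-05 35.4
1 -> [0.446 0.145 0.2  ]
  x1  0.01 0 -0.06 0 0 0
3 -> [0.446 0.144 0.115]
  x2  0 0 0.28 0 0 0
  x1  -0.01 0 0.29 0 0 0
```

Down 78 mm, then push +x while rising.

```bash
python3 -m jog '0 0 .3 0 0 0 0;0 0 .3 0 0 0 0;0 0 .18 0 0 0 0;0 0 0 0 0 0 0;0 0 0 0 0 0 0' | head -2; python3 -m jog '0 .05 0 0 0 0 0;0 .05 -.02 0 0 0 0;0 .05 -.03 0 0 0 0;0 .05 -.04 0 0 0 0;0 .05 -.04 0 0 0 0;0 .05 -.04 0 0 0 0;0 .03 -.03 0 0 0 0;0 0 0 0 0 0 0;0 0 0 0 0 0 0'; cat > v.py <<'E'
from bl import *
where()
for c in ("top","side"):
    a,d=eyes.capture(c)
    for n in ("bail_bar","stopper","jar"):
        for e in eyes.landmark_of(n,c)[:2]:
            X=toworld(c,e["location"]); q=X-J; print(c,n,round(e["p"],2),"jarframe",(q@ex).round(4),(q@ey).round(4),X[2].round(4))
cv2.imwrite("last.png",np.hstack([cv2.resize(a[160:250,195:295],None,fx=5,fy=5,interpolation=cv2.INTER_CUBIC)])[...,::-1])
E
python3 v.py
```

```text
t: 35.82
position: [0.4458, 0.1443, 0.1159]
t: 36.57
position: [0.4774, 0.1488, 0.1369]
tool_rot: [-0.002, 0.653, 0.758, -0.001]
ft_force: [-6.8, -0.3, 6.2]
finger_gap: -0.0001
grip_force: 4.8
jar xyz -0.0583 -0.0001 0.1369 rot [ 0.004  0.001 -0.001] [-6.8 -0.3  6.2] -0.0001385165428828648 36.5667
top stopper 0.81 jarframe -0.1491 0.3054 -0.0029
top stopper 0.67 jarframe -0.0017 0.002 0.1112
top jar 0.45 jarframe -0.0021 -0.0002 -0.0001
side bail_bar 0.55 jarframe -0.0504 -0.0008 0.142
side stopper 0.87 jarframe 0.0021 -0.0007 0.1131
side stopper 0.6 jarframe -0.1521 0.3023 0.0002
side jar 0.72 jarframe 0.0057 -0.0027 0.0015
```

```bash
cp last.png pics/p6.png
```

```text
(no output)
```

View pics/p6.png

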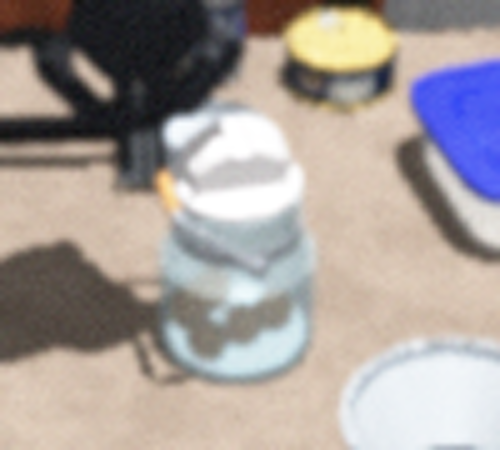

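The bar, orange at (165,190), is pressed by the very tips at (140,185), which are too high on it. I'll back off, go lower and push again.

```bash
python3 -m jog '0 -.08 0 0 0 0 0;0 -.1 .05 0 0 0 0;0 0 .14 0 0 0 0;0 0 0 0 0 0 0;0 .05 0 0 0 0 0;0 .05 0 0 0 0 0;0 .03 0 0 0 0 0;0 .03 0 0 0 0 0;0 0 0 0 0 0 0;0 0 0 0 0 0 0'; python3 v.py
```

```text
t: 37.8
position: [0.477, 0.1487, 0.1174]
tool_rot: [-0.001, 0.653, 0.757, 0.001]
ft_force: [0.6, 0.2, -0.1]
finger_gap: 0.0003
grip_force: 0.0
jar xyz -0.0586 -0.0002 0.1174 rot [ 0.     0.002 -0.001] [ 0.6  0.2 -0.1] 0.0002948800653036382 37.8
top stopper 0.74 jarframe -0.15 0.303 -0.0034
top stopper 0.5 jarframe -0.001 0.003 0.1083
top jar 0.44 jarframe 0.0018 0.0018 -0.001
side bail_bar 0.46 jarframe -0.043 -0.0004 0.1479
side stopper 0.76 jarframe 0.0027 0.0001 0.1146
side stopper 0.73 jarframe -0.1516 0.3025 0.0005
side jar 0.81 jarframe 0.0042 -0.0001 0.0038
```

```bash
python3 -m jog '0 .03 -.03 0 0 0 0;0 .03 -.04 0 0 0 0;0 .03 -.04 0 0 0 0;0 0 0 0 0 0 0;0 0 0 0 0 0 0;0 -.1 0 0 0 0 0;0 -.15 -.1 0 0 0 0;0 -.1 -.3 0 0 0 0;0 0 -.3 0 0 0 0;0 0 0 0 0 0 0;0 0 0 0 0 0 0'; python3 v.py; python3 - <<'E'
from bl import *
P=None
a,d=eyes.capture("top"); P=cloud("top",d)[170:240,240:310].reshape(-1,3)-J
Q=np.c_[P@ex,P@ey,P[:,2]]; m=(Q[:,2]>.13)&(Q[:,2]<.175)&(abs(Q[:,1])<.06)&(Q[:,0]<-.008)&((abs(Q[:,1])>.022))&(Q[:,0]>-.07); print(m.sum(), np.median(Q[m],0) if m.any() else "")
E
```

```text
t: 39.12
position: [0.4512, 0.1448, 0.1996]
tool_rot: [0.0, 0.653, 0.757, 0.001]
ft_force: [0.2, 0.7, -0.7]
finger_gap: -0.0002
grip_force: 0.0
jar xyz -0.0848 -0.0003 0.1996 rot [-0.003  0.001 -0.001] [ 0.2  0.7 -0.7] -0.00017105231564599227 39.1167
top bail_bar 0.38 jarframe -0.0302 0.0056 0.1509
top bail_bar 0.33 jarframe -0.0687 0.2132 0.0285
top stopper 0.79 jarframe -0.0046 0.0061 0.1118
top stopper 0.71 jarframe -0.154 0.3042 -0.0026
top jar 0.6 jarframe -0.0018 0.0015 -0.0001
side bail_bar 0.58 jarframe 0.0588 0.3089 0.0048
side bail_bar 0.54 jarframe -0.0344 -0.002 0.1571
side stopper 0.83 jarframe -0.1503 0.303 -0.0025
side stopper 0.19 jarframe 0.2551 -0.0331 0.0008
side jar 0.59 jarframe 0.0013 0.0003 0.0032
46 [-0.03009632  0.03746179  0.15317096]
```

```bash
python3 - <<'E'
from bl import *
where(); plan([(W(-.032,-.033,.20),RB),(W(-.032,-.033,.137),RB)])
E
```

```text
jar xyz -0.0853 -0.0003 0.1977 rot [ 0.002  0.002 -0.001] [ 0.  -0.2  0.3] 4.740608362899227e-06 39.5667
2 -> [0.508 0.12  0.2  ]
  x1  -0.16 0.27 -0.01 0 0 0
  x1  -0.17 0.26 -0.01 0 0 0
2 -> [0.508 0.12  0.137]
  x1  0 0 0.31 0 0 0
  x1  0 0 0.32 0 0 0
```

```bash
python3 -m jog '-.16 .27 0 0 0 0 .4;-.17 .26 0 0 0 0 .4;0 0 0 0 0 0 .4;0 0 .3 0 0 0 .4;0 0 .2 0 0 0 .4;0 0 .1 0 0 0 .4;0 0 0 0 0 0 .4;0 0 0 0 0 0 .4'; python3 -c "
from bl import *
where()"; python3 -m jog '0 0 0 0 0 0 0;0 0 0 0 0 0 0;0 0 0 0 0 0 0;0 0 0 0 0 0 0;0 0 0 0 0 0 0'; python3 v.py
```

```text
t: 40.23
position: [0.508, 0.1202, 0.1381]
tool_rot: [-0.001, 0.653, 0.758, -0.0]
ft_force: [1.1, 0.5, 0.8]
finger_gap: 0.0339
grip_force: 0.0
jar xyz -0.0322 -0.033 0.1381 rot [ 0.002  0.002 -0.001] [1.1 0.5 0.8] 0.033870955292607474 40.2333
t: 40.65
position: [0.5083, 0.1201, 0.1389]
tool_rot: [-0.001, 0.653, 0.758, 0.0]
ft_force: [-2.2, 0.1, 1.9]
finger_gap: 0.0066
grip_force: 58.8
jar xyz -0.0319 -0.0331 0.1389 rot [-0.     0.001 -0.001] [-2.2  0.1  1.9] 0.006572909545120314 40.65
top bail_bar 0.63 jarframe -0.0305 0.0021 0.1491
top stopper 0.62 jarframe -0.0015 0.0057 0.1084
top stopper 0.55 jarframe -0.1532 0.3034 -0.0022
top jar 0.78 jarframe -0.0021 -0.0021 0.0003
side bail_bar 0.5 jarframe -0.035 -0.001 0.1526
side bail_bar 0.2 jarframe -0.0003 -0.0004 0.1149
side stopper 0.81 jarframe -0.1505 0.2992 -0.0019
side stopper 0.54 jarframe 0.0007 -0.0011 0.1141
side jar 0.23 jarframe 0.0151 0.1984 0.0045
```

```bash
python3 -m jog '0 .04 -.04 0 0 0 0;0 .04 -.04 0 0 0 0;0 .04 -.03 0 0 0 0;0 .04 -.02 0 0 0 0;0 .04 -.02 0 0 0 0;0 .04 -.01 0 0 0 0;0 0 0 0 0 0 0;0 0 0 0 0 0 0'; python3 -c "
from bl import *
where()"; python3 -m jog '0 .04 0 0 0 0 0;0 .04 0 0 0 0 0;0 0 0 0 0 0 0;0 0 0 0 0 0 0'; python3 v.py
```

```text
t: 41.72
position: [0.5318, 0.1237, 0.1537]
tool_rot: [-0.001, 0.653, 0.758, 0.0]
ft_force: [0.3, 3.5, -6.0]
finger_gap: 0.0068
grip_force: 58.4
jar xyz -0.0081 -0.0329 0.1537 rot [ 0.001  0.002 -0.001] [ 0.3  3.5 -6. ] 0.006817700468938603 41.7167
t: 42.05
position: [0.5398, 0.1249, 0.154]
tool_rot: [-0.001, 0.653, 0.758, 0.0]
ft_force: [-0.4, 3.3, -7.1]
finger_gap: 0.0068
grip_force: 58.4
jar xyz 0.0 -0.033 0.154 rot [ 0.001  0.002 -0.001] [-0.4  3.3 -7.1] 0.006763335946135847 42.05
top bail_bar 0.37 jarframe -0.0003 0.0002 0.1643
top stopper 0.97 jarframe -0.1536 0.3039 -0.002
top stopper 0.74 jarframe 0.0008 0.005 0.1087
top jar 0.61 jarframe -0.0038 0.0013 0.0009
side bail_bar 0.58 jarframe -0.0017 -0.0005 0.1689
side bail_bar 0.31 jarframe 0.0007 -0.0007 0.115
side stopper 0.83 jarframe 0.0021 -0.0001 0.1148
side stopper 0.81 jarframe -0.1519 0.3031 -0.0042
side jar 0.73 jarframe 0.0829 -0.1877 0.0058
side jar 0.7 jarframe 0.001 0.0006 0.002
```

```bash
python3 -m jog '0 0 .03 0 0 0 0;0 0 .03 0 0 0 0;0 0 0 0 0 0 0;0 0 0 0 0 0 0'; python3 -m jog '0 0 .02 0 0 0 0;0 0 0 0 0 0 0;0 0 0 0 0 0 0'; python3 v.py
```

```text
t: 42.78
position: [0.5402, 0.1247, 0.1486]
tool_rot: [-0.001, 0.653, 0.757, 0.001]
ft_force: [-1.3, 3.3, -1.8]
finger_gap: 0.0065
grip_force: 59.0
t: 43.03
position: [0.541, 0.1247, 0.148]
tool_rot: [0.0, 0.653, 0.757, 0.001]
ft_force: [-3.2, 2.0, 8.4]
finger_gap: 0.0062
grip_force: 59.9
jar xyz 0.0012 -0.0333 0.148 rot [-0.002  0.001 -0.001] [-3.2  2.   8.4] 0.006161878635378668 43.0333
top bail_bar 0.51 jarframe 0.2445 -0.0326 -0.0028
top bail_bar 0.45 jarframe 0.0026 0.0008 0.1588
top stopper 0.79 jarframe -0.0005 0.0034 0.107
top jar 0.69 jarframe 0.0004 -0.0019 -0.0006
side bail_bar 0.45 jarframe -0.0041 -0.0009 0.159
side stopper 0.85 jarframe -0.1525 0.3032 0.0004
side stopper 0.61 jarframe 0.0019 0.0033 0.1108
side jar 0.57 jarframe 0.0067 -0.0029 -0.0011
```

```bash
python3 -m jog '0 0 0 0 0 0 .4;0 0 0 0 0 0 .4;0 0 0 0 0 0 .4;0 0 0 0 0 0 .4;0 0 -.2 0 0 0 .4;0 0 -.3 0 0 0 .4;0 -.4 -.4 0 0 0 .4;0 -.4 -.4 0 0 0 .4;0 -.4 0 0 0 0 .4;0 -.4 0 0 0 0 .4;0 0 0 0 0 0 .4'; python3 v.py;  python3 - <<'E'
from bl import *
a,d=eyes.capture("top"); P=cloud("top",d)[180:235,240:300].reshape(-1,3)-J; b,_=eyes.capture("side")
Q=np.c_[P@ex,P@ey,P[:,2]]; m=(Q[:,2]>.15)&(abs(Q[:,1])<.055)&(abs(Q[:,1])>.024)&(abs(Q[:,0])<.04); print(m.sum(),Q[m].mean(0))
fl=Q[(abs(Q[:,2]-.128)<.006)&(np.hypot(Q[:,0],Q[:,1])<.043)]; A=np.c_[fl[:,:2],np.ones(len(fl))]; print("flange",len(fl),fl.mean(0),np.linalg.lstsq(A,fl[:,2],rcond=None)[0], cv2.minEnclosingCircle((fl[:,:2]*1000).astype(np.float32)))
z=lambda i,v,u:cv2.resize(i[v:v+80,u:u+100],None,fx=4,fy=4,interpolation=cv2.INTER_CUBIC)
cv2.imwrite("pics/p7.png",np.hstack([z(a,165,220),z(b,160,195)])[...,::-1])
E
```

```text
t: 44.35
position: [0.3953, 0.1021, 0.2542]
tool_rot: [-0.001, 0.653, 0.758, -0.003]
ft_force: [-0.1, -0.6, -0.5]
finger_gap: 0.0342
grip_force: 0.0
jar xyz -0.1463 -0.0343 0.2542 rot [ 0.006 -0.003 -0.002] [-0.1 -0.6 -0.5] 0.034202618167241496 44.35
top bail_bar 0.59 jarframe 0.0036 0.0011 0.16
top stopper 0.91 jarframe -0.1532 0.3039 -0.0019
top stopper 0.78 jarframe -0.0011 0.0036 0.11
top jar 0.85 jarframe -0.0011 -0.0009 -0.0016
side bail_bar 0.52 jarframe -0.0033 -0.0029 0.1634
side bail_bar 0.21 jarframe 0.0146 0.1988 0.0022
side stopper 0.86 jarframe -0.1508 0.3027 0.0007
side stopper 0.62 jarframe 0.0008 0.0029 0.1162
side jar 0.74 jarframe 0.0172 0.1959 0.0035
side jar 0.66 jarframe 0.002 -0.0015 0.0015
68 [0.00029689 0.00041412 0.16267015]
flange 285 [-0.00240387  0.00311139  0.12729809] [-0.00777435 -0.00443615  0.1272932 ] ((-0.6406358480453491, 2.2137715816497803), 39.056705474853516)
```

View pics/p7.png

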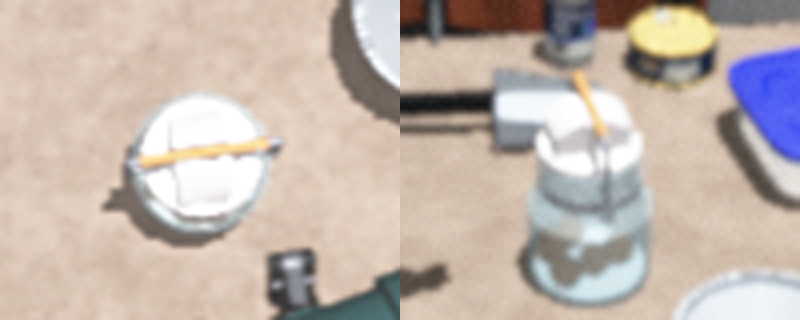

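The bar, orange from (140,160) to (275,145), lies in the stopper's groove. The stopper is flat and centred, the nuts are in the jar and the gripper is clear.

```bash
python3 -m jog '0 0 0 0 0 0 .4;0 0 0 0 0 0 .4' | head -1; python3 -c "
from bench import order
print(order.job_done())"
```

```text
t: 45.02
the job is handed in; nothing more can be done
None
```

I handed the job in at about 45 s: no loose walnuts show anywhere (I didn't count all six in the jar), the stopper is seated flat, the bail is in its groove, and the scoop and funnel stand on the worktop clear of the jar; no verdict came back.

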